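Clear the chuck key, then close the lathe guard

TASK

The bar is tight in the chuck of the small lathe and ready to turn, but the chuck key is still sticking out of the chuck. Draw the key out and put it down, without dropping it, in the tool tray in front of the lathe, then swing the chuck guard down until it is fully closed. Leave the oil can and the brass tin where they stand.

Things in the scene. Friction and masses are not known exactly. Their poses are not given: they have to be found in the camera images.
- key_grip (a point): middle of the head of the loose T-handled chuck key (160 g), where to grip it. z runs up the shank, away from the chuck (leans 38 degrees from vertical to the lathe's front), y along the cross bar and the spindle, x up to the back. Head a 16 x 18 x 24 mm block (x, y, z), to be gripped across x; cross bar through it along y, 80 mm long, 9 to 13 mm thick; 15 mm shank below
- key_tip (a point): end of the key's 8 mm square, 72 mm below key_grip along its -z; same axes. It sits 16 mm deep in a socket in the chuck's rim, 0.6 mm free on each side, and slides straight out along the key's +z
- socket (a point): mouth of the key's socket on the rim of the steel chuck (100 mm diameter, 44 mm long, does not turn); axes as the lathe's
- lathe: small grey bench lathe, fixed, footprint 150 mm (x) by 500 mm (y). Origin under its middle, on the bench; x to its back, y along the spindle to the headstock, z up. Spindle axis 145 mm high; chuck centred at y = +62 mm; headstock from y = +100 to +240 mm, 205 mm high, 61 mm either side of the axis. The rest is no higher than that, but for the guard and the key
- guard (a joint): hinge angle of the chuck guard, rad: 0 fully closed over the chuck, at its stop; starts raised at 1.08 to 1.22, overhanging the key from behind. A stiff hinge: it stays where it is left, a push of 2 to 6 N at the knob moves it. It cannot close while the key is in the chuck
- guard_hinge (a point): point on the guard's hinge axis, behind and above the chuck, in one plane across the spindle with the knob; the axis is the lathe's y. Axes as the lathe's
- guard_knob (a point): centre of the black ball knob (22 mm diameter) on the front of the guard, a 72 mm wide hood of bent grey sheet. It stands 22 mm outside the sheet on an 8 mm stem and moves on an arc about guard_hinge, 174 mm radius; with the guard closed it is at lathe x = -99, z = 193 mm. The point turns with the guard
- tray: dark sheet tool tray, open, fixed, 165 mm (x) by 215 mm (y), walls 26 mm high and 4 mm thick, floor 4 mm thick; origin under its middle on the bench. A small loose spanner lies in it along y, at about x = +56 mm
- oil_can: bystander: brass-coloured oil can, 74 mm wide and 186 mm high with its spout; origin under its middle
- brass_tin: bystander: low round brass tin, 58 mm wide, 39 mm high; origin under its middle

How it is judged:
On the way, in this order (a step that is already met when the one before it is completed fails the run):
1. the key is drawn clear of the chuck (distance between key_grip and socket above 0.1 m and value of joint guard above 0.5 rad), for 0.2 s.
2. the guard is closed (value of joint guard below 0.06 rad), for 0.2 s.
At the end, for the whole second after the job is handed in: The guard is closed to within 0.06 rad of its stop, and the key lies at rest in the tray, let go: the middle of its head inside the tray's outline and less than 90 mm above the bench (value of joint guard below 0.06 rad and x of key_grip in the frame of tray between -0.08 and 0.08 m and y of key_grip in the frame of tray between -0.105 and 0.105 m and z of key_grip in the frame of tray below 0.09 m and linear speed of chuck_key below 0.03 m/s); the robot touches nothing.
It fails at once if the key is let fall: out of the chuck and untouched by the fingers with its head more than 0.11 m above the bench (contact force between the fingers and chuck_key below 0.01 N and height (world z) of key_grip above 0.11 m and distance between key_grip and socket above 0.09 m).
It fails at once if the oil can is knocked over or moved more than 4 cm (distance of oil_can from where it was at the start of the episode above 0.04 m or angle between oil_can's own z axis and vertical above 0.5 rad).
It fails at once if the brass tin is knocked over or moved more than 4 cm (distance of brass_tin from where it was at the start of the episode above 0.04 m or angle between brass_tin's own z axis and vertical above 0.5 rad).
It also fails if it takes over 51 s, if anything falls off the work surface, if the arm or the gripper's body presses on something with over 40 N, if the wrist force passes 120 N, or if a joint passes its speed limit or range.

ROBOT

A 7-joint arm with a two-finger parallel gripper is mounted at the origin on a cart in front of the work surface, level with it; the furniture and walls round the work are solid. World frame = base frame: x ahead of the robot, y to its left, z up, the work surface at z = 0. Lengths are in m, angles in rad, forces in N, time in s.
With the tool pointing down it reaches from about 0.4 to 0.875 m from the base axis. Payload 19.3 kg.
Tool frame: the origin (TCP) lies at the very end of the fingers, on their centre line; the grasp point (between the pads) lies bot.pinch_z behind it (bot.pinch_z is the distance from the TCP to the grasp point, in m); z points along the fingers, y is the direction in which the jaws open and shut (so a half turn about z gives the same grasp; the last joint's range is limited). The gripper opens to 85 mm and grips with 20 to 120 N. Pads are 22 mm wide; open, the fingers measure 114 mm over their backs; the gripper's body (76 mm by 85 mm) begins 54 mm behind the grasp point. The pads swing forward as they close: fully open they stand 13 mm farther back than shut.
Start: joints at [-1.395, 0.521, -0.036, 1.599, 0.021, 1.021, -0.113], TCP at [0.152, 0.606, 0.231] pointing down, gripper open.
Joint ranges: [-2.91, 2.91], [-0.3, 2.13], [-1.5, 1.42], [0.17, 2.43], [-1.26, 4.41], [0.16, 1.93], [-2.52, 2.52]. Speed limits (rad/s): [1.89, 1.89, 2.39, 2.39, 3.01, 3.01, 3.01].

INTERFACE

Orientations are given as a 3x3 rotation matrix whose columns are the frame's x, y, z axes.
In Python, from cell import bot gives the robot as it stands.
- The arm moves only by the tool jog_arm, never from a script. Its argument "plan" is a list of rows, each a list of 3 entries, a list of its own where there are three numbers: the shift along the world's x, y, z in mm, then the turn, a rotation vector about the world's x, y, z in degrees, then the finger opening in mm, from 0 to 85.4. In form: [[[x, y, z], [ax, ay, az], hand], ...]. A call has 1 to 5 rows; each row shifts and turns the commanded pose from where the row before left it; what a row does not reach is not made up. A row lasts 1/12 s, in which the tool goes at most 41.7 mm and 7.16 degrees, less where a joint would pass 70% of its speed; a pose out of reach is approached as far as the arm can. A call is refused whole if a number of a shift passes 41.7 or a number of a turn 7.16, either way. A call with a gripper value outside its range is refused whole. The fingers move at their own pace and stop on an object; "squeeze" is the grip in N (left out, the last holds). Time passes only in rows, so rows that do not move let the fingers close. It gives the time, the measured TCP pose, the force and the opening at its end, in the units of the state.
- bot.state(): the state, without advancing time (a new reading comes with each control period).
- bot.camera(name): name is "scene" or "top"; returns the picture (480x640x3 uint8, red, green, blue); there is no depth.
- bot.get_calibration(name): a dict with "fovy" (degrees; the focal length in pixels is half the picture's height over the tangent of half this angle, whatever the lens; pixels are square), "cx", "cy" (the principal point, pixels), "dist" ([k1, k2, p1, p2, k3] as OpenCV has them; the pictures are not rectified), "position" and "attitude" of the camera in the world. Camera axes: x right, y up, looking along -z (the intrinsics and any distortion apply to the point x, -y, -z); pixel columns grow to the right and rows downward; lengths in m; the calibration is good to about 2 mm. A picture is of the moment at which its call begins. get_calibration takes no time and is no camera call.
- bot.close_job(): hands the job in, once; it reports no verdict.
The state is a dict: "time": time; "joint_pos": joint angles; "qvel": joint speeds; "joint_torque": joint torques, N m; "tcp_pos": TCP position; "ee_rot": TCP orientation; "contact_force": force on the tool from outside, world axes, zero at the start; "wrist_torque": the same for the moment, N m; "width": finger opening in m.
Only numpy, scipy, OpenCV 4.12 (cv2) and the standard library are available. Lean on these libraries where they do the work, as an engineer would, in place of code of your own. Each camera call takes 0.05 s, during which the arm holds its last target.

## Working session

There is one attempt and no reset: what is moved stays moved. The work goes in short steps, Python scripts to look and compute and a tool call to move; the robot and the scene stay as the last step left them, time stands still between calls to the robot, and variables do not carry over. Pictures are saved under pics/ and viewed, and the job is handed in when it is done.

Besides the shell and the picture viewer there is one more tool, called after ">>>" as name(argument=value, ...) on one line, values as JSON. jog_arm: Moves the arm, as the interface text tells. Its arguments: {"type":"object","properties":{"plan":{"type":"array","items":{"type":"array"}},"squeeze":{"type":"number"}},"required":["plan"]}

```bash
mkdir -p pics; ls
python3 - <<'E'
from cell import bot
import cv2
s=bot.state()
print(s, bot.pinch_z)
for n in("scene","top"):
    print(n,bot.get_calibration(n))
    cv2.imwrite(f"pics/{n}0.png",bot.camera(n)[:,:,::-1])
E
```

```text
pics
{'time': 0.0, 'joint_pos': array([-1.39519095,  0.52202863, -0.03633113,  1.60003143,  0.0212241 ,
        1.02111663, -0.11279232]), 'qvel': array([ 1.32545192e-03,  1.43859656e-05, -7.21854132e-04, -5.93924923e-04,
        6.67755205e-04,  2.80506373e-03,  6.66573738e-04]), 'joint_torque': array([ 1.33226395e-04, -9.27079225e+01,  1.98021948e+00, -3.69944894e+01,
        1.79792679e-02,  7.92672479e-03, -4.22564085e-06]), 'tcp_pos': array([0.1520409 , 0.60585409, 0.23070821]), 'ee_rot': array([[-9.69945069e-01,  2.43323914e-01, -1.87798821e-04],
       [ 2.43323964e-01,  9.69944353e-01, -1.18352424e-03],
       [-1.05825346e-04, -1.19364946e-03, -9.99999282e-01]]), 'contact_force': array([-0.17199059,  1.14108244, -0.76379642]), 'wrist_torque': array([-0.02494327, -0.0481262 ,  0.02522571]), 'width': 0.08520729290533664} 0.0187
scene {'fovy': 54.395054946520276, 'cx': 319.29147189174387, 'cy': 231.743866751003, 'dist': array([-0.12285869,  0.        ,  0.        ,  0.        ,  0.        ]), 'position': array([-0.09434226, -0.55209457,  1.18302622]), 'attitude': array([[ 0.60716819,  0.60337206, -0.51699994],
       [-0.79449564,  0.45191907, -0.40564248],
       [-0.0111112 ,  0.65704741,  0.75376736]])}
top {'fovy': 49.769312213891105, 'cx': 318.0019914843339, 'cy': 244.48216989240245, 'dist': array([0.010025, 0.      , 0.      , 0.      , 0.      ]), 'position': array([0.40574302, 0.01208933, 1.28681743]), 'attitude': array([[ 0.00559611,  0.98573145, -0.16823254],
       [-0.99995033,  0.00690378,  0.00718909],
       [ 0.00824795,  0.16818395,  0.98572112]])}
```

View pics/scene0.png

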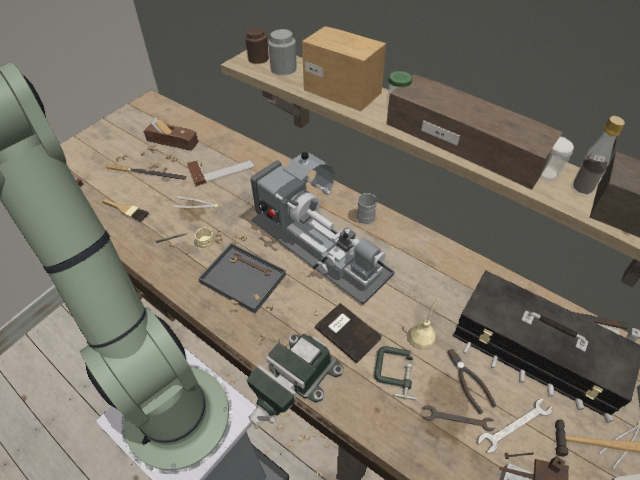

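View pics/top0.png

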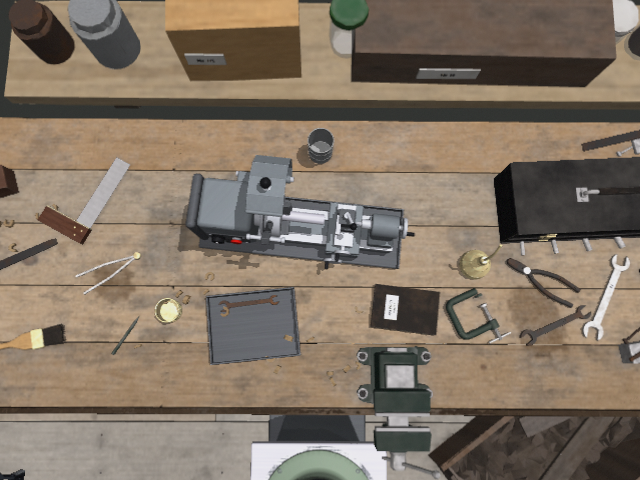

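Run:
```python
import cv2
a=cv2.imread("pics/scene0.png");b=cv2.imread("pics/top0.png")
cv2.imwrite("pics/s1.png",cv2.resize(a[140:310,190:400],None,fx=3.5,fy=3.5,interpolation=cv2.INTER_CUBIC))
cv2.imwrite("pics/t1.png",cv2.resize(b[140:370,150:420],None,fx=2.6,fy=2.6,interpolation=cv2.INTER_CUBIC))
cv2.imwrite("pics/s2.png",cv2.resize(a[140:230,240:350],None,fx=6,fy=6,interpolation=cv2.INTER_CUBIC))
```

```text
(no output)
```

View pics/s1.png

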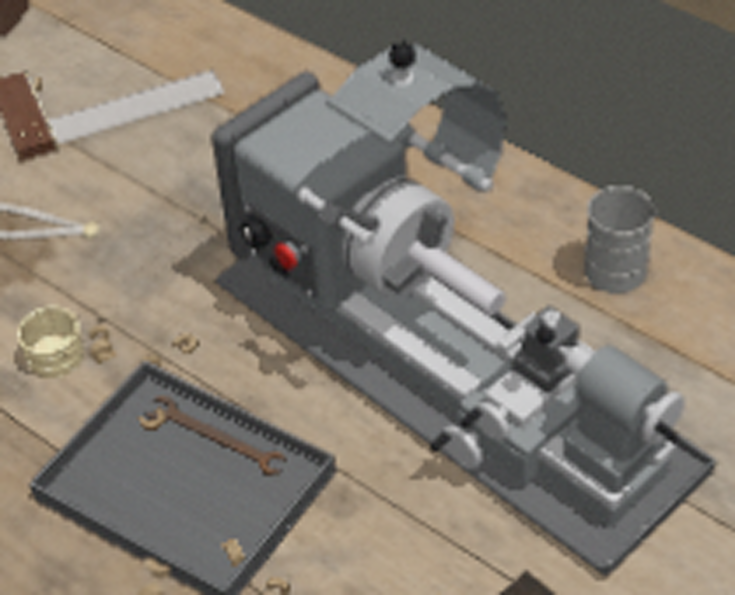

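View pics/t1.png

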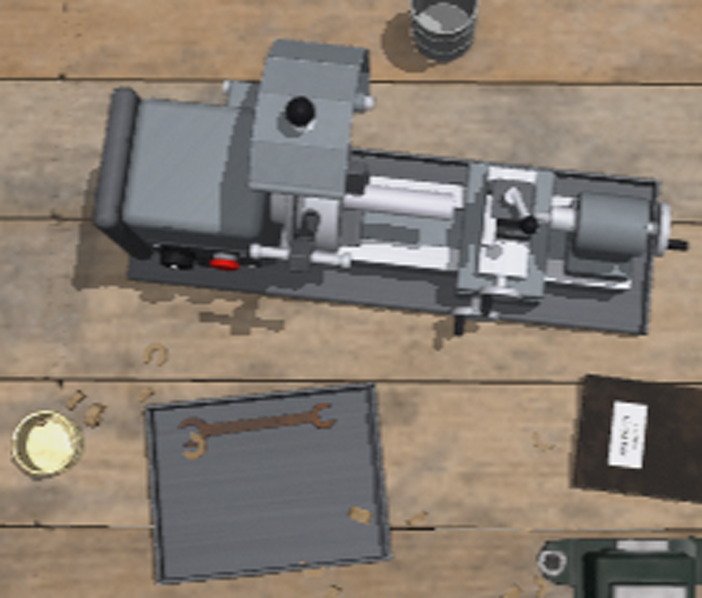

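View pics/s2.png

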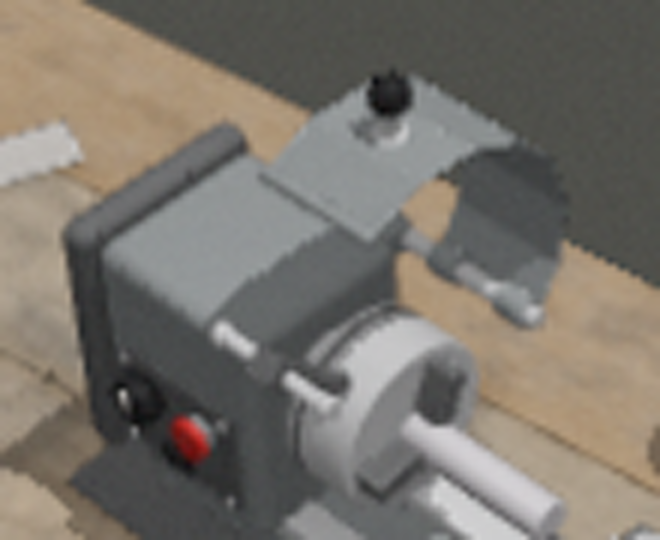

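```bash
cat > h.py <<'E'
import numpy as np, cv2
from cell import bot
def ray(n,px):
    c=bot.get_calibration(n); f=240/np.tan(np.radians(c['fovy']/2))
    K=np.array([[f,0,c['cx']],[0,f,c['cy']],[0,0,1]])
    u=cv2.undistortPoints(np.array([[px]],float),K,np.array(c['dist']))[0,0]
    d=np.array(c['attitude'])@np.array([u[0],-u[1],-1]); return np.array(c['position']),d/np.linalg.norm(d)
def plane(n,px,z):
    p,d=ray(n,px); return p+d*(z-p[2])/d[2]
def tri(pt,ps):
    p,d=ray('top',pt);q,e=ray('scene',ps)
    A=np.stack([d,-e],1); t=np.linalg.lstsq(A,q-p,rcond=None)[0]
    a=p+d*t[0];b=q+e*t[1]; return (a+b)/2,np.linalg.norm(a-b)
def proj(n,P):
    c=bot.get_calibration(n); f=240/np.tan(np.radians(c['fovy']/2))
    K=np.array([[f,0,c['cx']],[0,f,c['cy']],[0,0,1]])
    v=np.array(c['attitude']).T@(np.asarray(P,float)-c['position']); v=v*[1,-1,-1]
    return cv2.projectPoints(v.reshape(1,3),np.zeros(3),np.zeros(3),K,np.array(c['dist']))[0].ravel()
T=lambda x,y:(x/2.6+150-.3,y/2.6+140-.3)
S1=lambda x,y:(x/3.5+190-.35,y/3.5+140-.35)
S2=lambda x,y:(x/6+240-.4,y/6+140-.4)
E
python3 - <<'E'
from h import *
np.set_printoptions(precision=4,suppress=True)
for nm,a,b in[('knob',T(300,111),S2(390,95)),('L',T(255,252),S2(218,332)),('R',T(348,261),S2(333,403)),
 ('FL',T(130,278),S1(218,285)),('FR',T(645,333),S1(605,574)),('BR',T(655,182),S1(712,465)),
 ('tBL',T(147,408),S1(150,365)),('tBR',T(373,385),S1(333,458)),('tFR',T(390,557),S1(225,592)),('tFL',T(158,582),S1(35,487)),('tin',T(46,442),S1(50,340))]:
    print(nm,*tri(a,b))
for nm,a in[('tBL',T(147,408)),('tBR',T(373,385)),('tFR',T(390,557)),('tFL',T(158,582))]: print(nm,plane('top',a,.026))
for nm,a in[('FL',T(130,278)),('FR',T(645,333)),('BR',T(655,182))]: print(nm,plane('top',a,.012))
b=cv2.imread("pics/top0.png");a=cv2.imread("pics/scene0.png")
cv2.imwrite("pics/t2.png",cv2.resize(b[200:260,230:300],None,fx=10,fy=10,interpolation=cv2.INTER_CUBIC))
cv2.imwrite("pics/s3.png",cv2.resize(a[185:220,265:315],None,fx=14,fy=14,interpolation=cv2.INTER_CUBIC))
E
```

```text
knob [0.6853 0.1065 0.3402] 0.001432082182612476
L [0.6017 0.1517 0.2245] 0.0025793517234539718
R [0.5958 0.076  0.2258] 0.0004868991190504258
FL [ 0.6178  0.3008 -0.0015] 0.0006543638505119439
FR [ 0.5648 -0.1945  0.0103] 0.003912598566420883
BR [ 0.713  -0.2074  0.0131] 0.002201342893018785
tBL [0.4935 0.2739 0.014 ] 0.005186867020718515
tBR [0.514  0.0632 0.0188] 0.0002623337962517153
tFR [0.3548 0.0459 0.0177] 0.002001506955175351
tFL [0.3326 0.2584 0.0116] 0.0023490565309869076
tin [0.4588 0.3683 0.0166] 0.0010378888465381122
tBL [0.4908 0.2732 0.026 ]
tBR [0.5135 0.0628 0.026 ]
tFR [0.3559 0.045  0.026 ]
tFL [0.3326 0.2564 0.026 ]
FL [0.6158 0.2975 0.012 ]
FR [ 0.566  -0.1956  0.012 ]
BR [ 0.7141 -0.2084  0.012 ]
```

View pics/t2.png

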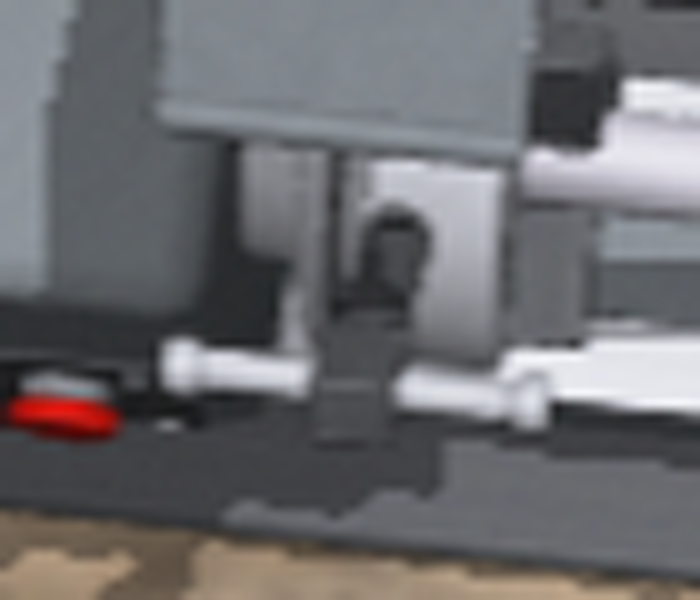

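View pics/s3.png

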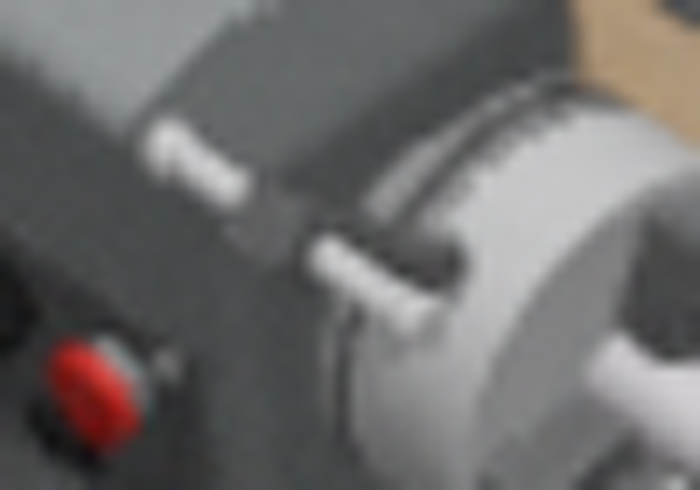

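Run:
```python
from h import *
np.set_printoptions(precision=4,suppress=True)
t2=lambda x,y:(x/10+229.55,y/10+199.55); s3=lambda x,y:(x/14+264.54,y/14+184.54)
for nm,a,b in[('L',t2(180,365),s3(165,148)),('R',t2(530,398),s3(420,318)),('M',t2(355,381),s3(292,233))]:
    print(nm,*tri(a,b),plane('top',a,.2285),plane('scene',b,.2285))
```

```text
L [0.6036 0.1525 0.2218] 0.0021081443579783173 [0.6031 0.1509 0.2285] [0.5979 0.1482 0.2285]
R [0.5977 0.0789 0.2206] 0.0010924009129053833 [0.5967 0.0781 0.2285] [0.5916 0.0741 0.2285]
M [0.6009 0.1157 0.2207] 0.0014862820005048067 [0.6    0.1145 0.2285] [0.5946 0.1107 0.2285]
```

```bash
cat >> h.py <<'E'
np.set_printoptions(precision=4,suppress=True)
yaw=np.radians(-5.3); G=np.array([.599,.114,.227])
XH=np.array([np.cos(yaw),np.sin(yaw),0]);YH=np.array([-np.sin(yaw),np.cos(yaw),0]);ZH=np.array([0,0,1.])
a=np.radians(38); KZ=-np.sin(a)*XH+np.cos(a)*ZH; KX=np.cos(a)*XH+np.sin(a)*ZH; KY=YH
KR=np.stack([KX,KY,KZ],1); RT=np.stack([KY,KX,-KZ],1)
O=G-(-.0653*XH+.062*YH+.2285*ZH); LR=np.stack([XH,YH,ZH],1)
E
python3 - <<'E'
from h import *
for nm,a,b in[('gL',T(250,190),S2(262,175)),('gR',T(351,201),S2(372,240)),('knob',T(300,111),S2(390,95)),('gbend R',T(362,75),S2(520,140)),('pivotR',T(368,100),S2(530,317))]:
    P,e=tri(a,b); print(nm,P,e,'key',KR.T@(P-G),'lathe',LR.T@(P-O))
from scipy.spatial.transform import Rotation as Ro
s=bot.state()
print(np.degrees(Ro.from_matrix(RT@s['ee_rot'].T).as_rotvec()), RT)
for d in(.09,0): print(G+KZ*(d-.0187))
E
```

```text
gL [0.6344 0.1455 0.306 ] 0.00043517356454816507 key [0.0741 0.0346 0.0423] lathe [-0.0329  0.0966  0.3075]
gR [0.6247 0.0699 0.313 ] 0.0013213048050396872 key [ 0.0763 -0.0416  0.0496] lathe [-0.0357  0.0204  0.3145]
knob [0.6853 0.1065 0.3402] 0.001432082182612476 key [0.1379 0.0005 0.0358] lathe [0.0213 0.0625 0.3417]
gbend R [0.7249 0.0623 0.3074] 0.002018555039702185 key [ 0.152  -0.0398 -0.0168] lathe [0.0648 0.0222 0.3089]
pivotR [0.7433 0.0659 0.1747] 0.004338020784133296 key [ 0.0846 -0.0346 -0.1324] lathe [0.0828 0.0274 0.1762]
[ 23.8908 -33.7232 -77.9964] [[ 0.0924  0.7846  0.613 ]
 [ 0.9957 -0.0728 -0.0569]
 [ 0.      0.6157 -0.788 ]]
[0.5553 0.1181 0.2832]
[0.6105 0.1129 0.2123]
```

>>> jog_arm(plan=[[[19, -24, 4], [0, 0, -6.8], 85], [[19, -24, 4], [0, 0, -6.8], 85], [[19, -24, 4], [0, 0, -6.8], 85], [[19, -24, 4], [0, 0, -6.8], 85], [[19, -24, 4], [0, 0, -6.8], 85]])

```text
time: 0.52
tcp_pos: [0.2477, 0.4848, 0.2513]
ee_rot: [[-0.664, 0.748, -0.0], [0.748, 0.664, -0.0], [-0.0, -0.0, -1.0]]
contact_force: [-0.1, 0.4, 0.6]
width: 0.0849
```

>>> jog_arm(plan=[[[19, -24, 4], [0, 0, -6.8], 85], [[19, -24, 4], [0, 0, -6.8], 85], [[19, -24, 4], [0, 0, -6.8], 85], [[19, -24, 4], [0, 0, -6.8], 85], [[19, -24, 4], [0, 0, -6.8], 85]])

```text
time: 0.93
tcp_pos: [0.3427, 0.3648, 0.2714]
ee_rot: [[-0.132, 0.991, -0.0], [0.991, 0.132, -0.0], [-0.0, -0.0, -1.0]]
contact_force: [0.2, 0.6, 0.9]
width: 0.0849
```

>>> jog_arm(plan=[[[19, -24, 4], [0, 0, -6.5], 60], [[19, -24, 4], [0, 0, -6.4], 60], [[19, -24, 4], [-0.44, -4.73, 0], 60], [[19, -24, 4], [-0.44, -4.73, 0], 60], [[19, -24, 4], [-0.44, -4.73, 0], 60]])

```text
time: 1.35
tcp_pos: [0.4381, 0.2449, 0.2915]
ee_rot: [[0.088, 0.965, 0.249], [0.996, -0.084, -0.023], [-0.001, 0.25, -0.968]]
contact_force: [1.3, -0.2, -0.4]
width: 0.0603
```

>>> jog_arm(plan=[[[19, -24, 4], [-0.44, -4.73, 0], 60], [[19, -24, 4], [-0.44, -4.73, 0], 60], [[19, -24, 4], [-0.44, -4.73, 0], 60], [[19, -24, 4], [-0.44, -4.73, 0], 60], [[19, -24, 0], [-0.44, -4.73, 0], 60]])

```text
time: 1.77
tcp_pos: [0.5293, 0.1293, 0.308]
ee_rot: [[0.089, 0.792, 0.604], [0.996, -0.069, -0.056], [-0.002, 0.606, -0.795]]
contact_force: [2.3, -1.2, 0.1]
width: 0.06
```

Run:
```python
from h import *
from scipy.spatial.transform import Rotation as Ro
s=bot.state()
print(s['time'],s['tcp_pos'],s['joint_pos'],s['width'],s['contact_force'],np.degrees(Ro.from_matrix(RT@s['ee_rot'].T).as_rotvec()))
print('key',KR.T@(s['tcp_pos']-G))
a=bot.camera('scene');b=bot.camera('top')
cv2.imwrite("pics/s10.png",cv2.resize(a[100:260,190:400,::-1],None,fx=3.5,fy=3.5,interpolation=cv2.INTER_CUBIC))
cv2.imwrite("pics/t10.png",cv2.resize(b[140:370,150:420,::-1],None,fx=2.6,fy=2.6,interpolation=cv2.INTER_CUBIC))
```

```text
1.7667 [0.5293 0.1293 0.308 ] [-1.1944  0.0834  0.6611  2.2393  0.8545  0.4306 -1.3542] 0.05996160481604328 [ 2.329  -1.1765  0.0791] [ 0.0805 -0.6877 -0.1865]
key [-0.0059  0.0088  0.1074]
```

View pics/s10.png

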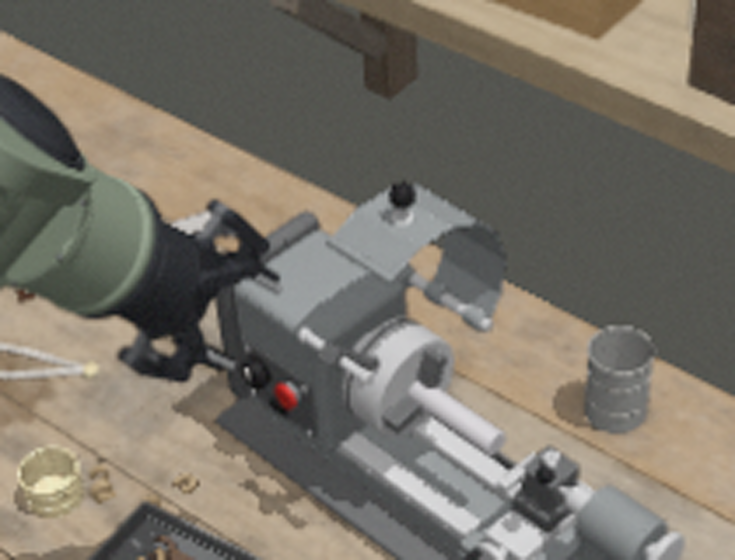

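View pics/t10.png

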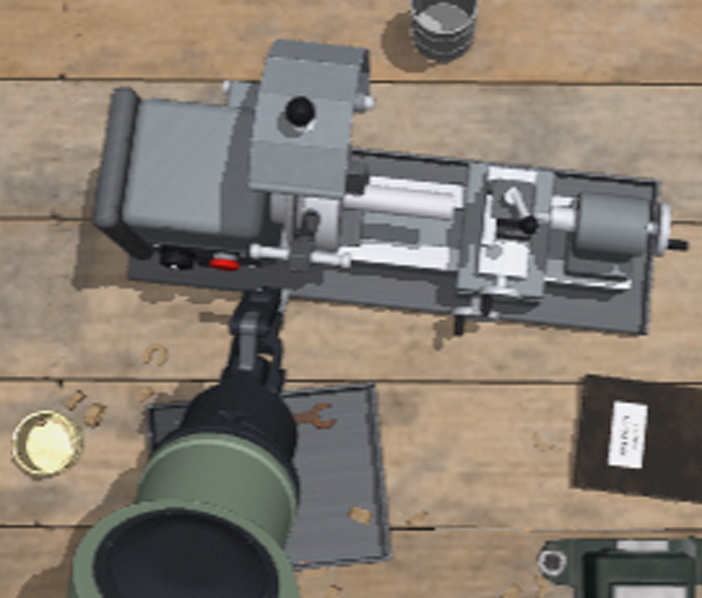

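Run:
```python
from h import *
s=bot.state()
p=proj('top',s['tcp_pos']);q=proj('scene',s['tcp_pos'])
print((p-[149.7,139.7])*2.6,(q-[189.65,99.65])*3.5)
g=s['tcp_pos']
for sg in(1,-1):
  P=s['tcp_pos']+sg*.03*s['ee_rot'][:,1]-.01*s['ee_rot'][:,2]
  print((proj('top',P)-[149.7,139.7])*2.6,(proj('scene',P)-[189.65,99.65])*3.5)
for P in (G,G+.036*KY,G-.036*KY):print((proj('top',P)-[149.7,139.7])*2.6,(proj('scene',P)-[189.65,99.65])*3.5)
```

```text
[270.1244 330.2963] [257.3589 322.8798]
[268.632  301.0839] [270.8831 286.104 ]
[267.0107 372.2159] [230.1778 352.7598]
[300.6489 256.2376] [335.6323 351.9619]
[255.91   251.8357] [305.4908 331.587 ]
[345.4038 260.641 ] [366.5578 372.8706]
```

>>> jog_arm(plan=[[[8, -2.5, -8.7], [0, -0.3, -0.1], 60], [[8, -2.5, -8.7], [0, -0.3, -0.1], 60], [[8, -2.5, -8.7], [0, 0, 0], 60], [[8, -2.5, -8.7], [0, 0, 0], 60], [[8, -2.5, -8.7], [0, 0, 0], 60]])

```text
time: 2.28
tcp_pos: [0.5694, 0.1184, 0.2635]
ee_rot: [[0.094, 0.788, 0.609], [0.996, -0.072, -0.06], [-0.003, 0.612, -0.791]]
contact_force: [1.0, 0.0, 1.2]
width: 0.0601
```

```bash
cat > look.py <<'E'
from h import *
import sys
from scipy.spatial.transform import Rotation as Ro
n=sys.argv[1]
s=bot.state()
print(s['time'],s['tcp_pos'],s['joint_pos'],s['width'],s['contact_force'],np.degrees(Ro.from_matrix(RT@s['ee_rot'].T).as_rotvec()))
print('key',KR.T@(s['tcp_pos']-G))
a=bot.camera('scene');b=bot.camera('top')
A=cv2.resize(a[140:230,240:340,::-1],None,fx=5,fy=5,interpolation=cv2.INTER_CUBIC)
B=cv2.resize(b[150:280,220:310,::-1],None,fx=3.46,fy=3.46,interpolation=cv2.INTER_CUBIC)[:450]
cv2.imwrite(f"pics/c{n}.png",np.hstack([A,B[:,:300]]))
E
python3 look.py 11
```

```text
2.2833 [0.5694 0.1184 0.2635] [-1.0852  0.2624  0.692   2.2306  0.8878  0.2113 -1.3804] 0.06008208669356218 [1.0056 0.0146 1.1959] [ 0.165  -0.2959  0.0663]
key [-0.0011  0.0017  0.0472]
```

View pics/c11.png

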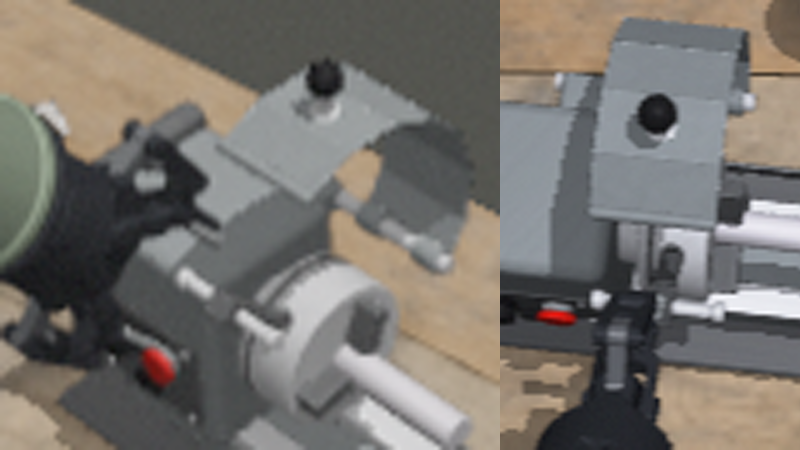

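>>> jog_arm(plan=[[[0, 0, 0], [4.7, -0.44, 3.7], 60], [[0, 0, 0], [4.7, -0.44, 3.7], 60]])

```text
time: 2.55
tcp_pos: [0.5696, 0.1179, 0.2582]
ee_rot: [[0.059, 0.793, 0.606], [0.998, -0.069, -0.007], [0.036, 0.605, -0.796]]
contact_force: [-0.2, -1.1, 0.6]
width: 0.0601
```

Run:
```python
from h import *
s=bot.state()
print(s['time'],s['tcp_pos'],s['joint_pos'],s['contact_force']);print(KR.T@s['ee_rot'])
```

```text
2.55 [0.5696 0.1179 0.2582] [-0.8663  0.2311  0.4708  2.2386  1.0219  0.1908 -1.4734] [-0.1522 -1.1177  0.6038]
[[-0.0038  0.9999 -0.0139]
 [ 0.9988  0.0044  0.0492]
 [ 0.0492 -0.0137 -0.9987]]
```

```bash
cat > fk.py <<'E'
import numpy as np, itertools
from scipy.spatial.transform import Rotation as Ro
Q=np.array([[-1.39519095,0.52202863,-0.03633113,1.60003143,0.0212241,1.02111663,-0.11279232],
[-1.1944,0.0834,0.6611,2.2393,0.8545,0.4306,-1.3542],
[-1.0852,0.2624,0.692,2.2306,0.8878,0.2113,-1.3804],
[-0.8663,0.2311,0.4708,2.2386,1.0219,0.1908,-1.4734]])
P=np.array([[.15204,.60585,.23071],[.5293,.1293,.308],[.5694,.1184,.2635],[.5696,.1179,.2582]])
RR=[np.array([[-.969945,.243324,-.0002],[.243324,.969944,-.0012],[-.0001,-.0012,-1]]),
np.array([[0.089, 0.792, 0.604], [0.996, -0.069, -0.056], [-0.002, 0.606, -0.795]]),
np.array([[0.094, 0.788, 0.609], [0.996, -0.072, -0.06], [-0.003, 0.612, -0.791]]),
np.array([[0.059, 0.793, 0.606], [0.998, -0.069, -0.007], [0.036, 0.605, -0.796]])]
def chain(q,s):
    out=[];R=Ro.identity()
    for i,(ax,sg) in enumerate(zip('zyzyzyz',s)):
        R=R*Ro.from_euler(ax,sg*q[i]); out.append(R.as_matrix())
    return out
E
python3 - <<'E'
from fk import *
res=[]
for s in itertools.product([1,-1],repeat=7):
    # allow const left z-rot and right z-rot: check err of best
    A=[chain(q,s)[-1] for q in Q]
    best=None
    for l in range(0,360,15):
      for r in range(0,360,15):
        L=Ro.from_euler('z',l,degrees=True).as_matrix();T=Ro.from_euler('z',r,degrees=True).as_matrix()
        e=max(np.abs(L@a@T-R).max() for a,R in zip(A,RR))
        if best is None or e<best[0]: best=(e,l,r,s)
    res.append(best)
res.sort(key=lambda t:t[0]); print(*res[:6],sep='\n')
E
```

```text
(np.float64(0.0004891113569593765), 0, 90, (-1, 1, -1, 1, -1, 1, -1))
(np.float64(0.0004891113569593765), 180, 270, (-1, -1, -1, -1, -1, -1, -1))
(np.float64(0.23907547117285768), 345, 285, (1, 1, 1, 1, 1, 1, -1))
(np.float64(0.2390754711728583), 165, 105, (1, -1, 1, -1, 1, -1, -1))
(np.float64(0.470345338700151), 60, 120, (-1, -1, 1, -1, 1, -1, -1))
(np.float64(0.47034533870015144), 240, 300, (-1, 1, 1, 1, 1, 1, -1))
```

Run:
```python
from fk import *
s=(-1,1,-1,1,-1,1,-1)
M=[];b=[]
for q,p in zip(Q,P):
    c=chain(q,s)
    M.append(np.stack([[0,0,1],c[2][:,2],c[4][:,2],c[6][:,2]],1)); b.append(p)
M=np.vstack(M);b=np.hstack(b)
x,r,_,_=np.linalg.lstsq(M,b,rcond=None);print(x,(M@x-b).reshape(-1,3))
# with x offsets at elbow (frames 3 and 4), wrist (frame5,6)
M=[]
for q,p in zip(Q,P):
    c=chain(q,s)
    M.append(np.stack([[0,0,1],c[2][:,2],c[4][:,2],c[6][:,2],c[2][:,0],c[4][:,0],c[5][:,0]],1))
M=np.vstack(M)
x,r,_,sv=np.linalg.lstsq(M,b,rcond=None);print(x,sv,(M@x-b).reshape(-1,3))
```

```text
[0.4413378  0.46798201 0.42156807 0.39739018] [[-0.06371998 -0.02052254 -0.00177449]
 [ 0.00149437  0.03179875  0.00154138]
 [ 0.00151654  0.02576399 -0.00061597]
 [ 0.00223556  0.03702909  0.00084908]]
[ 0.38006041  0.56803777  0.47797054  0.3862476  -0.0411651   0.03013578
  0.01622493] [3.85281674 3.24277469 1.45874861 0.49746481 0.48292168 0.14651787
 0.10057785] [[-0.05763105  0.00916149  0.00015171]
 [-0.00420128 -0.00344332 -0.00178784]
 [-0.00140046 -0.0017475  -0.00065833]
 [ 0.00521023  0.00439993  0.00229446]]
```

Run:
```python
from fk import *
s=(-1,1,-1,1,-1,1,-1)
b=P.ravel()
M=[]
for q,p in zip(Q,P):
    c=chain(q,s)
    M.append(np.stack([[0,0,1],c[2][:,2],c[4][:,2],c[6][:,2],c[0][:,1],c[2][:,1],c[4][:,1]],1))
M=np.vstack(M)
x,r,_,sv=np.linalg.lstsq(M,b,rcond=None);print(x,sv,(M@x-b).reshape(-1,3))
```

```text
[ 3.20216294e-01  5.29859065e-01  4.20639462e-01  3.27943399e-01
 -2.13628384e-02 -3.75107805e-02 -2.72443052e-04] [3.68684484 3.30533399 1.63302184 0.73024847 0.40569208 0.32480326
 0.1087932 ] [[-1.26876540e-06  8.43096086e-07 -6.98206321e-06]
 [ 2.51555903e-05  1.00948999e-06  9.12124713e-06]
 [-2.45391639e-05  1.51822263e-05  2.16781409e-05]
 [-1.48018484e-06 -1.27990095e-05 -2.38173248e-05]]
```

```bash
cat >> fk.py <<'E'
SG=(-1,1,-1,1,-1,1,-1)
XL=[.3202163,.5298591,.4206395,.3279434,-.0213628,-.0375108,-.00027]
T7=Ro.from_euler('z',90,degrees=True).as_matrix()
def fk(q):
    c=chain(q,SG)
    p=np.array([0,0,1])*XL[0]+c[2][:,2]*XL[1]+c[4][:,2]*XL[2]+c[6][:,2]*XL[3]+c[0][:,1]*XL[4]+c[2][:,1]*XL[5]+c[4][:,1]*XL[6]
    return p,c[6]@T7
LO=np.array([-2.91,-.3,-1.5,.17,-1.26,.16,-2.52]);HI=np.array([2.91,2.13,1.42,2.43,4.41,1.93,2.52])
from scipy.optimize import least_squares
def ik(p,R,q0,j3=None,w=10):
    def f(q):
        a,b=fk(q); e=[*(a-p)*3,*(Ro.from_matrix(R@b.T).as_rotvec())]
        if j3 is not None: e.append(w*(q[2]-j3))
        else: e+=list(1e-4*(q-q0))
        return e
    r=least_squares(f,np.clip(q0,LO+.001,HI-.001),bounds=(LO,HI))
    a,b=fk(r.x); return r.x,np.linalg.norm(a-p),np.linalg.norm(Ro.from_matrix(R@b.T).as_rotvec())
E
python3 - <<'E'
from h import *; from fk import *
q0=Q[3]
for flip in(0,1):
 for th in(-30,-15,0,15,30,45):
  R=Ro.from_rotvec(np.radians(th)*KX).as_matrix()@RT
  if flip: R=R@np.diag([-1,-1,1])
  p=G+.0187*R[:,2]
  for j3 in(-1.2,-.8,-.4,0,.4,.8,1.2):
   best=None
   for st in(q0,np.array([-.3,.4,-.3,2,1,.6,0]),np.array([-.3,.4,-.3,2,3,.6,0]),np.array([.3,.4,-.3,2,-.5,.6,1.6])):
    x,e,er=ik(p,R,st,j3)
    if e<1e-3 and er<.01 and (best is None or x[5]>best[5]): best=x
   if best is not None: print(flip,th,j3,best)
E
```

```text
0 -30 -1.2 [ 0.1194  0.8624 -1.2     1.9112  1.4975  1.6894 -1.8772]
0 -30 -0.8 [-0.1021  0.6632 -0.8     1.9213  1.3408  1.3803 -1.8622]
0 -30 -0.4 [-0.3787  0.5679 -0.4     1.9355  1.2146  1.1557 -1.8198]
0 -30 0 [-0.6739  0.5437  0.      1.9515  1.0895  0.9677 -1.7534]
0 -30 0.4 [-0.9635  0.584   0.4     1.9668  0.926   0.783  -1.6383]
0 -30 0.8 [-1.2205  0.7095  0.8     1.9789  0.6155  0.5838 -1.3784]
0 -30 1.2 [-1.3983  0.9695  1.2     1.9856 -0.1742  0.461  -0.6572]
0 -15 -1.2 [ 0.2667  0.7216 -1.2     2.0403  1.5271  1.3085 -1.8549]
0 -15 -0.8 [ 0.0227  0.5363 -0.8     2.0505  1.412   1.022  -1.8576]
0 -15 -0.4 [-0.274   0.4517 -0.4     2.0648  1.3194  0.8231 -1.8369]
0 -15 0 [-0.5869  0.4298 -0.      2.0809  1.2256  0.6574 -1.7944]
0 -15 0.4 [-0.8934  0.4633  0.4     2.0961  1.0902  0.4891 -1.7021]
0 -15 0.8 [-1.1683  0.5741  0.8     2.1082  0.7306  0.2922 -1.3903]
0 -15 1.2 [-1.3622  0.8238  1.2     2.1144 -0.773   0.2555  0.0394]
0 0 -1.2 [ 0.4492  0.6282 -1.2     2.1357  1.6157  0.9101 -1.8403]
0 0 -0.8 [ 0.188   0.4555 -0.8     2.146   1.5631  0.6468 -1.8912]
0 0 -0.4 [-0
[... 2583 characters left out ...]
2522  4.2147  0.424  -1.446 ]
1 15 1.2 [-1.0862  0.7224  1.2     2.2591  4.3216  0.7524 -1.6494]
1 30 -1.2 [ 0.8071  0.7012 -1.2     2.1805  2.0478  0.2275  1.2197]
1 30 -0.8 [ 0.5493  0.5167 -0.8     2.1942  3.6321  0.16   -0.4662]
1 30 -0.4 [ 0.2406  0.4328 -0.4     2.2042  4.1359  0.3105 -1.042 ]
1 30 0 [-0.0812  0.4128 -0.      2.2203  4.2453  0.4649 -1.2062]
1 30 0.4 [-0.3951  0.448   0.4     2.2355  4.2949  0.6313 -1.3076]
1 30 0.8 [-0.6765  0.5622  0.8     2.2475  4.3212  0.8533 -1.4017]
1 30 1.2 [-0.8753  0.8256  1.2     2.2544  4.3116  1.2131 -1.5237]
1 45 0.8 [-0.4994  0.7086  0.8     2.1895  4.403   1.2759 -1.3532]
1 45 1.2 [-0.6866  0.9979  1.2     2.1966  4.3105  1.6741 -1.4541]
```

>>> jog_arm(plan=[[[0, 0, 0], [-3.1, 0.3, -2.5], 60], [[0, 0, 0], [-3.1, 0.3, -2.5], 60], [[0, 0, 0], [-3.9, 0.4, -3.1], 60], [[0, 0, 0], [-4.7, 0.44, -3.7], 60], [[0, 0, 0], [-4.7, 0.44, -3.7], 60]])

```text
time: 2.97
tcp_pos: [0.5691, 0.1166, 0.2591]
ee_rot: [[0.322, 0.792, 0.518], [0.898, -0.082, -0.432], [-0.3, 0.605, -0.738]]
contact_force: [0.2, -1.3, 0.3]
width: 0.06
```

```bash
cat > st.py <<'E'
from h import *; from fk import fk
from scipy.spatial.transform import Rotation as Ro
def st(th=-20):
    s=bot.state();R=Ro.from_rotvec(np.radians(th)*KX).as_matrix()@RT
    print(s['time'],s['tcp_pos'],'q',s['joint_pos'],'f',s['contact_force'],'w',s['width'])
    gp=s['tcp_pos']-.0187*s['ee_rot'][:,2]
    print('grasp pt key mm',1e3*KR.T@(gp-G),'rot to go',np.degrees(Ro.from_matrix(R@s['ee_rot'].T).as_rotvec()), 'shift to go mm',1e3*(G+.0187*R[:,2]-s['tcp_pos']))
if __name__=='__main__': st()
E
python3 st.py
```

```text
2.9667 [0.5691 0.1166 0.2591] q [-1.0537  0.4049  0.4574  2.06    0.8807  0.7334 -1.5583] f [ 0.1785 -1.3472  0.3361] w 0.05997834203938344
grasp pt key mm [-3.6329  6.9881 61.0353] rot to go [ 1.6024 -0.9578  1.913 ] shift to go mm [ 40.1106  -9.9752 -45.9098]
```

>>> jog_arm(plan=[[[8, -4, -9], [0.8, -0.5, 1], 60], [[8, -3, -9], [0.8, -0.5, 0.9], 60], [[8, -1, -9], [0, 0, 0], 60], [[8, -1, -9], [0, 0, 0], 60], [[8, -1, -9.5], [0, 0, 0], 60]])

```text
time: 3.38
tcp_pos: [0.61, 0.1067, 0.2126]
ee_rot: [[0.294, 0.784, 0.547], [0.918, -0.072, -0.39], [-0.267, 0.616, -0.741]]
contact_force: [-0.3, 0.5, 0.1]
width: 0.0599
```

```bash
python3 st.py; python3 look.py 12 >/dev/null
```

```text
3.3833 [0.61   0.1067 0.2126] q [-0.9847  0.5174  0.4892  2.0606  0.9837  0.5422 -1.6405] f [-0.283   0.4999  0.0564] w 0.05991549589952832
grasp pt key mm [ 0.2736  0.0373 -0.9129] rot to go [-0.1445  0.0613 -0.1924] shift to go mm [-0.8172 -0.0345  0.5585]
```

View pics/c12.png

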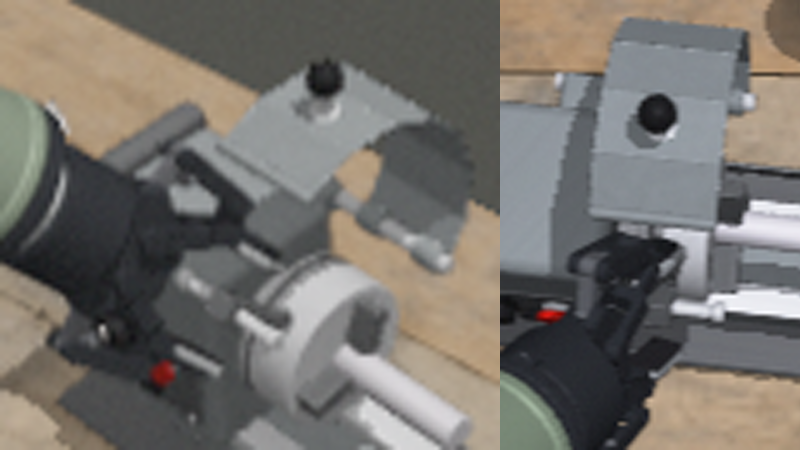

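>>> jog_arm(plan=[[[0, 0, 0], [0, 0, 0], 30], [[0, 0, 0], [0, 0, 0], 24], [[0, 0, 0], [0, 0, 0], 21], [[0, 0, 0], [0, 0, 0], 19], [[0, 0, 0], [0, 0, 0], 17]], squeeze=30)

```text
time: 3.9
tcp_pos: [0.61, 0.1062, 0.213]
ee_rot: [[0.294, 0.784, 0.547], [0.918, -0.072, -0.39], [-0.267, 0.617, -0.74]]
contact_force: [-1.0, 0.0, 5.1]
width: 0.0172
```

>>> jog_arm(plan=[[[0, 0, 0], [0, 0, 0], 15], [[0, 0, 0], [0, 0, 0], 12], [[0, 0, 0], [0, 0, 0], 12]])

```text
time: 4.15
tcp_pos: [0.6105, 0.1061, 0.2134]
ee_rot: [[0.294, 0.783, 0.548], [0.918, -0.072, -0.391], [-0.267, 0.618, -0.74]]
contact_force: [-2.9, 0.5, 10.2]
width: 0.0164
```

```bash
python3 st.py
```

```text
4.15 [0.6105 0.1061 0.2134] q [-0.9845  0.5165  0.4902  2.0607  0.986   0.5421 -1.6415] f [-2.8682  0.5205 10.1555] w 0.01638871121606664
grasp pt key mm [ 1.1566 -0.5162 -0.6281] rot to go [-0.1319  0.1513 -0.1881] shift to go mm [-1.3055  0.5685 -0.2272]
```

>>> jog_arm(plan=[[[0, 0, 0], [0, 0, 0], 10], [[-1.8, 0.2, 2.4], [0, 0, 0], 10], [[-1.8, 0.2, 2.4], [0, 0, 0], 10], [[-1.8, 0.2, 2.4], [0, 0, 0], 10], [[-1.8, 0.2, 2.4], [0, 0, 0], 10]], squeeze=70)

```text
time: 4.57
tcp_pos: [0.6034, 0.1069, 0.2228]
ee_rot: [[0.294, 0.783, 0.548], [0.918, -0.072, -0.39], [-0.267, 0.617, -0.74]]
contact_force: [6.4, -0.8, -1.2]
width: 0.015
```

```bash
python3 st.py
```

```text
4.5667 [0.6034 0.1069 0.2228] q [-0.9951  0.4895  0.4868  2.0682  0.9754  0.5647 -1.6277] f [ 6.3742 -0.7715 -1.218 ] w 0.014997405907744624
grasp pt key mm [ 1.3287 -0.3252 11.1855] rot to go [-0.1418  0.1427 -0.2011] shift to go mm [ 5.7843 -0.2857 -9.6396]
```

>>> jog_arm(plan=[[[-2.5, 0.2, 3.2], [0, 0, 0], 10], [[-2.5, 0.2, 3.2], [0, 0, 0], 10], [[-3.7, 0.4, 4.7], [0, 0, 0], 10], [[-3.7, 0.3, 4.7], [0, 0, 0], 10], [[-3.7, 0.3, 4.7], [0, 0, 0], 10]])

```text
time: 4.98
tcp_pos: [0.5862, 0.1082, 0.2429]
ee_rot: [[0.294, 0.784, 0.547], [0.918, -0.071, -0.391], [-0.267, 0.616, -0.741]]
contact_force: [0.2, 0.3, -1.2]
width: 0.0146
```

```bash
python3 st.py;python3 look.py 13 >/dev/null
```

```text
4.9833 [0.5862 0.1082 0.2429] q [-1.0213  0.4293  0.4794  2.0856  0.9531  0.6181 -1.6004] f [ 0.2206  0.2925 -1.2136] w 0.014553032512396973
grasp pt key mm [ 0.1928 -0.6199 37.6486] rot to go [-0.1118  0.056  -0.1972] shift to go mm [ 22.9469  -1.5719 -29.7818]
```

View pics/c13.png

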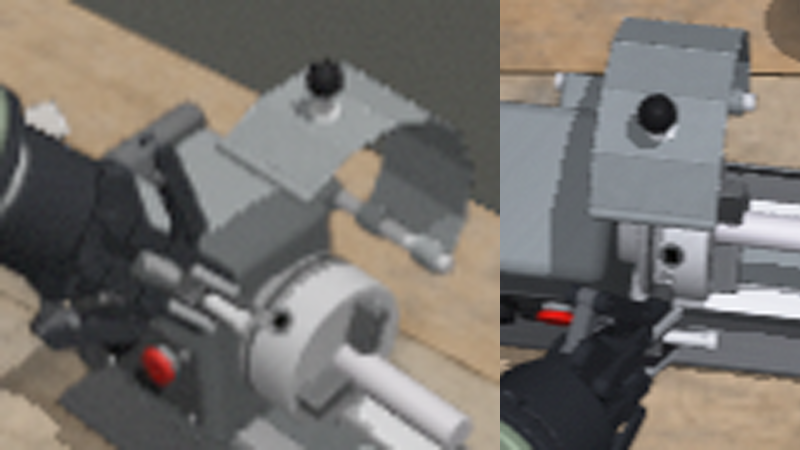

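Run:
```python
from h import *; from fk import *
s=bot.state(); q=s['joint_pos']; print(fk(q)[0]-s['tcp_pos'])
R0=s['ee_rot']
r=lambda v,d:Ro.from_rotvec(np.radians(d)*np.array(v)).as_matrix()
for phi in (0,30,45,60):
  R=r(XH,phi)@r(YH,38)@R0
  for gp in([.41,.14,.25],[.41,.14,.05]):
    p=np.array(gp)+.0187*R[:,2]
    for j3 in(-.4,0,.4,.8):
      x,e,er=ik(p,R,q,j3); print(phi,gp[2],j3,x,'%.4f %.3f'%(e,er))
```

```text
[ 0. -0. -0.]
0 0.25 -0.4 [-0.3297  0.3455 -0.4     1.9638  0.4033  1.151  -1.0375] 0.0000 0.000
0 0.25 0 [-0.6495  0.3241  0.      1.9798  0.2857  1.0914 -0.906 ] 0.0000 0.000
0 0.25 0.4 [-0.9647  0.346   0.4     1.995   0.1593  1.0458 -0.7588] 0.0000 0.000
0 0.25 0.8 [-1.251   0.4293  0.8     2.0071 -0.0148  1.0136 -0.5525] 0.0000 0.000
0 0.05 -0.4 [-0.3479  0.6986 -0.4     2.0856  0.7211  0.8036 -1.3984] 0.0000 0.000
0 0.05 0 [-0.6494  0.6748 -0.      2.1016  0.428   0.6466 -1.1205] 0.0000 0.000
0 0.05 0.4 [-0.9436  0.7305  0.4     2.1166 -0.0014  0.5612 -0.699 ] 0.0000 0.000
0 0.05 0.8 [-1.2038  0.8908  0.8     2.1283 -0.5729  0.6173 -0.1316] 0.0000 0.000
30 0.25 -0.4 [-0.0022  0.2101 -0.4     2.1115 -0.1117  0.754  -0.4047] 0.0000 0.000
30 0.25 0 [-0.3512  0.1912  0.      2.1275 -0.2353  0.7577 -0.2773] 0.0000 0.000
30 0.25 0.4 [-0.6959  0.2006  0.4     2.1428 -0.3505  0.7726 -0.1508] 0.0000 0.000
30 0.25 0.8 [-1.0177  0.2526  0.8     2.1547 -0.4919  0.8095  0.0117] 0.0000 0.000
30 0.05 -0.4 [-0.0369  0.6129 -0.4     2.2609  0.2873  0.2339 -0.7301] 0.0000 0.000
30 0.05 0 [-0.351
[... 853 characters left out ...]
 -1.26    0.9561  0.9301] 0.0397 0.147
60 0.25 -0.4 [ 0.3374  0.3011 -0.4     2.2256 -0.9143  0.763   0.5878] 0.0000 0.000
60 0.25 0 [-0.0001  0.2824 -0.      2.2417 -1.024   0.853   0.7021] 0.0000 0.000
60 0.25 0.4 [-0.3306  0.3042  0.4     2.2569 -1.1077  0.9551  0.7989] 0.0000 0.000
60 0.25 0.8 [-0.6321  0.3865  0.8     2.2688 -1.1886  1.1032  0.9042] 0.0000 0.000
60 0.05 -0.4 [ 0.3242  0.7687 -0.4001  2.2624 -1.26    0.4459  1.1782] 0.0074 0.037
60 0.05 0 [ 0.0194  0.7291 -0.0002  2.2137 -1.26    0.7211  1.1513] 0.0213 0.101
60 0.05 0.4 [-0.2786  0.7537  0.3996  2.1772 -1.26    0.98    1.1344] 0.0383 0.164
60 0.05 0.8 [-0.5475  0.8362  0.7992  2.1631 -1.26    1.247   1.1422] 0.0639 0.226
```

Run:
```python
from h import *; from fk import *
s=bot.state(); q=s['joint_pos']
R0=s['ee_rot']
r=lambda v,d:Ro.from_rotvec(np.radians(d)*np.array(v)).as_matrix()
for phi in (-20,-35,-50):
  R=r(XH,phi)@r(YH,38)@R0
  for gp in([.41,.16,.25],[.41,.16,.05]):
    p=np.array(gp)+.0187*R[:,2]
    for j3 in(-.4,0,.4,.8):
      x,e,er=ik(p,R,q,j3); print(phi,gp[2],j3,x,'%.4f %.3f'%(e,er))
```

```text
-20 0.25 -0.4 [-0.5111  0.5276 -0.4     1.8341  0.5431  1.482  -1.2526] 0.0000 0.000
-20 0.25 0 [-0.8017  0.5034  0.      1.8501  0.4214  1.38   -1.1014] 0.0000 0.000
-20 0.25 0.4 [-1.0875  0.5383  0.4     1.8654  0.2839  1.2957 -0.9291] 0.0000 0.000
-20 0.25 0.8 [-1.3413  0.651   0.8     1.8775  0.0945  1.2277 -0.6932] 0.0000 0.000
-20 0.05 -0.4 [-0.5166  0.8615 -0.4     1.8979  0.7242  1.2046 -1.512 ] 0.0000 0.000
-20 0.05 0 [-0.8016  0.834   0.      1.9138  0.4892  1.0246 -1.2864] 0.0000 0.000
-20 0.05 0.4 [-1.081   0.895   0.4     1.929   0.1782  0.9016 -0.9775] 0.0000 0.000
-20 0.05 0.8 [-1.3271  1.0652  0.8     1.941  -0.256   0.8783 -0.5404] 0.0000 0.000
-35 0.25 -0.4 [-0.584   0.6671 -0.4     1.7649  0.6135  1.7057 -1.3448] 0.0000 0.000
-35 0.25 0 [-0.8593  0.6412  0.      1.7809  0.4951  1.5741 -1.1779] 0.0000 0.000
-35 0.25 0.4 [-1.1299  0.6844  0.4     1.7962  0.3571  1.4616 -0.989 ] 0.0000 0.000
-35 0.25 0.8 [-1.3678  0.8143  0.8     1.8084  0.1664  1.366  -0.7366] 0.0000 0.000
-35 0.05 -0.4 [-0.5844  1.0012 -0.4     1.7726  0.7376  1.4748 -1.5616] 0.0000 0.000
-35 0.05 0
[... 209 characters left out ...]
  1.0792 -0.6681] 0.0000 0.000
-50 0.25 -0.4 [-0.6293  0.8103 -0.4     1.7082  0.6658  1.9156 -1.4175] 0.0000 0.000
-50 0.25 0 [-0.8942  0.7829  0.      1.7242  0.5559  1.7562 -1.2309] 0.0000 0.000
-50 0.25 0.4 [-1.1547  0.8336  0.4     1.7395  0.4218  1.6158 -1.0245] 0.0000 0.000
-50 0.25 0.8 [-1.3824  0.9785  0.8     1.7518  0.2343  1.4923 -0.7566] 0.0000 0.000
-50 0.05 -0.4 [-0.6276  1.1498 -0.4     1.6512  0.7534  1.7304 -1.5995] 0.0000 0.000
-50 0.05 0 [-0.8942  1.1192  0.      1.6671  0.5462  1.5179 -1.3771] 0.0000 0.000
-50 0.05 0.4 [-1.157   1.188   0.4     1.6824  0.2891  1.3576 -1.1008] 0.0000 0.000
-50 0.05 0.8 [-1.3875  1.37    0.8     1.6945 -0.0516  1.2775 -0.7347] 0.0000 0.000
```

>>> jog_arm(plan=[[[-6, 0.6, 8], [0, 0, 0], 10], [[-8, 1, 10], [0, 0, 0], 10], [[-12, 1, 10], [0.44, 4.73, 0], 10], [[-16, 1, 6], [0.44, 4.73, 0], 10], [[-16, 2, 4], [0.44, 4.73, 0], 10]])

```text
time: 5.5
tcp_pos: [0.5281, 0.1142, 0.2812]
ee_rot: [[0.221, 0.911, 0.348], [0.925, -0.083, -0.37], [-0.309, 0.403, -0.861]]
contact_force: [-0.1, 0.0, -1.6]
width: 0.0152
```

>>> jog_arm(plan=[[[-18, 4, 0], [0.44, 4.73, 0], 10], [[-18, 5, 0], [0.44, 4.73, 0], 10], [[-18, 5, 0], [0.44, 4.73, 0], 10], [[-18, 5, -5], [0.44, 4.73, 0], 10], [[-18, 5, -5], [0.44, 4.73, 0], 10]])

```text
time: 5.92
tcp_pos: [0.4383, 0.1382, 0.2709]
ee_rot: [[0.086, 0.996, -0.029], [0.938, -0.091, -0.336], [-0.337, 0.001, -0.941]]
contact_force: [0.1, -0.2, -2.5]
width: 0.0149
```

>>> jog_arm(plan=[[[-10, 2, -5], [-4.98, 0.46, 0], 10], [[-10, 2, -5], [-4.98, 0.46, 0], 10], [[-5, 2, -5], [-4.98, 0.46, 0], 10], [[-5, 2, -5], [-4.98, 0.46, 0], 10], [[0, 0, -5], [-4.98, 0.46, 0], 10]])

```text
time: 6.33
tcp_pos: [0.4086, 0.1465, 0.2455]
ee_rot: [[0.065, 0.996, -0.059], [0.704, -0.087, -0.705], [-0.707, 0.005, -0.707]]
contact_force: [-0.2, 0.3, -1.4]
width: 0.0151
```

```bash
python3 st.py
python3 - <<'E'
from h import *
s=bot.state();print(s['ee_rot'],'grip pt',s['tcp_pos']-.0187*s['ee_rot'][:,2])
a=bot.camera('scene');b=bot.camera('top')
cv2.imwrite("pics/s20.png",cv2.resize(a[150:330,150:350,::-1],None,fx=3.5,fy=3.5,interpolation=cv2.INTER_CUBIC)[:600])
cv2.imwrite("pics/t20.png",cv2.resize(b[200:400,150:350,::-1],None,fx=3,fy=3,interpolation=cv2.INTER_CUBIC))
E
```

```text
6.3333 [0.4086 0.1465 0.2455] q [-1.014   0.5532  0.2633  1.8328  0.3676  1.4    -1.017 ] f [-0.2307  0.3266 -1.4092] w 0.015104214457598374
grasp pt key mm [-132.33     28.0283  143.6955] rot to go [ 20.6064 -39.1374   8.067 ] shift to go mm [200.6089 -39.9036 -32.3865]
[[ 0.065   0.9962 -0.0586]
 [ 0.7042 -0.0874 -0.7046]
 [-0.707   0.0046 -0.7072]] grip pt [0.4097 0.1597 0.2588]
```

View pics/s20.png

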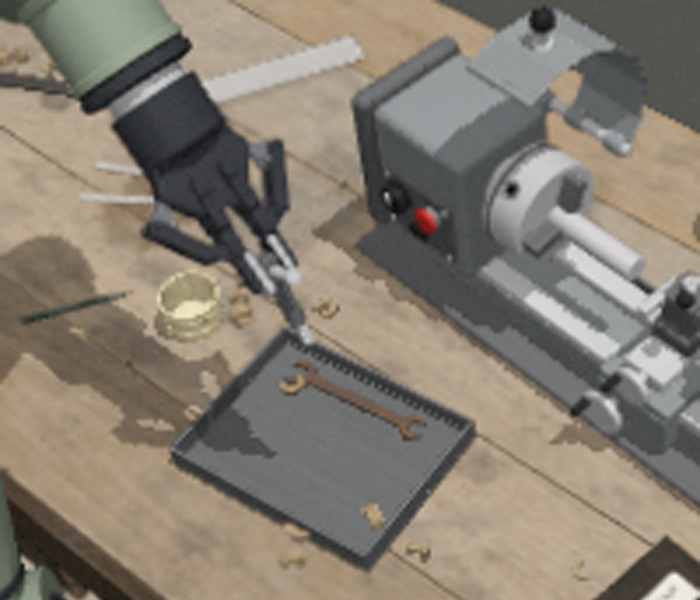

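View pics/t20.png

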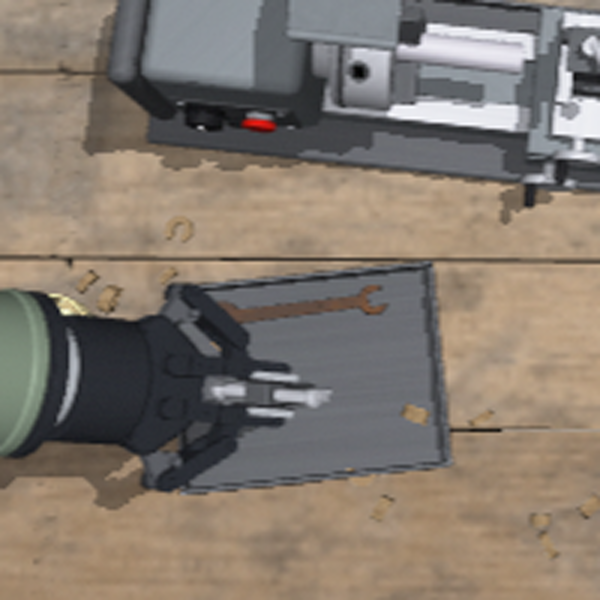

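>>> jog_arm(plan=[[[0, -5, -20], [-4.98, 0.46, 0], 10], [[0, -5, -30], [-4.98, 0.46, 0], 10], [[0, -3, -30], [0, 0, 0], 10], [[0, -3, -30], [0, 0, 0], 10], [[0, 0, -30], [0, 0, 0], 10]])

```text
time: 6.85
tcp_pos: [0.4096, 0.129, 0.1045]
ee_rot: [[0.055, 0.996, -0.071], [0.576, -0.09, -0.812], [-0.815, 0.004, -0.579]]
contact_force: [0.6, 0.6, -1.5]
width: 0.0147
```

```bash
cat > g.py <<'E'
from h import *
s=bot.state();R=s['ee_rot'];g=s['tcp_pos']-.0187*R[:,2]
kz=-np.cos(np.radians(20))*R[:,2]-np.sin(np.radians(20))*R[:,0]
print('grip',g,'tip',g-.072*kz,'kz',kz,'f',s['contact_force'],'q',s['joint_pos'],s['width'])
E
python3 g.py
```

```text
grip [0.4109 0.1442 0.1153] tip [0.4075 0.1034 0.056 ] kz [0.0476 0.5663 0.8228] f [ 0.5611  0.6403 -1.4661] q [-1.0131  0.8722  0.2497  1.846   0.3944  1.2474 -1.1526] 0.014717867002774955
```

>>> jog_arm(plan=[[[0, 2, -18], [0, 0, 0], 10], [[0, 2, -15], [0, 0, 0], 10], [[0, 2, -8], [0, 0, 0], 10], [[0, 0, -3], [0, 0, 0], 10], [[0, 0, 0], [0, 0, 0], 10]])

```text
time: 7.27
tcp_pos: [0.4097, 0.1356, 0.0616]
ee_rot: [[0.055, 0.996, -0.07], [0.575, -0.089, -0.813], [-0.816, 0.004, -0.577]]
contact_force: [-0.3, 0.3, -1.8]
width: 0.0144
```

```bash
python3 g.py
```

```text
grip [0.411  0.1508 0.0724] tip [0.4076 0.1099 0.0132] kz [0.0472 0.5678 0.8218] f [-0.2806  0.3151 -1.7682] q [-1.0111  0.9525  0.2353  1.8233  0.3857  1.2003 -1.1829] 0.014439289418138507
```

>>> jog_arm(plan=[[[0, 0, -2.5], [0, 0, 0], 10], [[0, 0, -2], [0, 0, 0], 10], [[0, 0, 0], [0, 0, 0], 10]])

```text
time: 7.52
tcp_pos: [0.4097, 0.1357, 0.0571]
ee_rot: [[0.055, 0.996, -0.069], [0.574, -0.088, -0.814], [-0.817, 0.005, -0.577]]
contact_force: [0.8, 2.0, 1.6]
width: 0.0151
```

>>> jog_arm(plan=[[[0, 0, -2], [0, 0, 0], 10], [[0, 0, -1], [0, 0, 0], 10], [[0, 0, 0], [0, 0, 0], 10]])

```text
time: 7.77
tcp_pos: [0.41, 0.1363, 0.0553]
ee_rot: [[0.055, 0.996, -0.069], [0.573, -0.088, -0.815], [-0.818, 0.005, -0.576]]
contact_force: [-3.7, 14.7, 29.1]
width: 0.0144
```

>>> jog_arm(plan=[[[0, 0, 2.5], [0, 0, 0], 12], [[0, 0, 0], [0, 0, 0], 15], [[0, 0, 0], [0, 0, 0], 18], [[0, 0, 0], [0, 0, 0], 22], [[0, 0, 0], [0, 0, 0], 26]], squeeze=20)

```text
time: 8.18
tcp_pos: [0.4094, 0.1354, 0.056]
ee_rot: [[0.054, 0.996, -0.07], [0.574, -0.088, -0.814], [-0.817, 0.004, -0.576]]
contact_force: [-0.4, 0.3, -1.0]
width: 0.0261
```

>>> jog_arm(plan=[[[0, 0, 0], [0, 0, 0], 35], [[0, 0, 0], [0, 0, 0], 35], [[0, 0, 0], [0, 0, 0], 35]])

```text
time: 8.43
tcp_pos: [0.4094, 0.1355, 0.056]
ee_rot: [[0.054, 0.996, -0.07], [0.574, -0.088, -0.814], [-0.817, 0.004, -0.576]]
contact_force: [0.0, -0.1, 0.1]
width: 0.0349
```

```bash
cat > pv.py <<'E'
from h import *
import sys
n=sys.argv[1]
a=bot.camera('scene');b=bot.camera('top')
cv2.imwrite(f"pics/s{n}.png",cv2.resize(a[130:310,170:370,::-1],None,fx=3.3,fy=3.3,interpolation=cv2.INTER_CUBIC)[:600])
cv2.imwrite(f"pics/t{n}.png",cv2.resize(b[150:370,150:350,::-1],None,fx=2.7,fy=2.7,interpolation=cv2.INTER_CUBIC))
E
python3 pv.py 21;python3 g.py
```

```text
grip [0.4107 0.1508 0.0668] tip [0.4073 0.1098 0.0077] kz [0.0472 0.569  0.821 ] f [ 0.2214  0.1336 -0.4041] q [-1.0109  0.963   0.2338  1.8215  0.3856  1.194  -1.1868] 0.03506232377491299
```

View pics/s21.png

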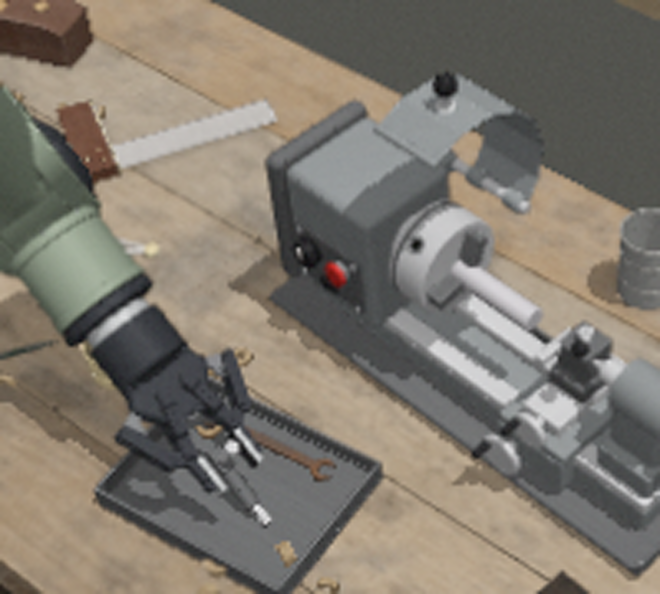

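View pics/t21.png

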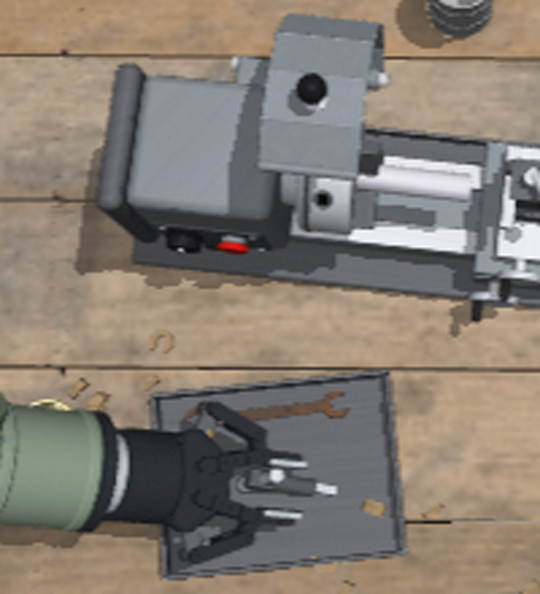

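>>> jog_arm(plan=[[[0.5, 6, 4.5], [0, 0, 0], 45], [[1, 12, 9], [0, 0, 0], 50], [[1, 16, 12], [0, 0, 0], 60], [[1, 16, 16], [0, 0, 0], 60], [[1, 5, 30], [0, 0, 0], 60]])

```text
time: 8.95
tcp_pos: [0.4132, 0.1928, 0.1269]
ee_rot: [[0.051, 0.996, -0.069], [0.574, -0.086, -0.815], [-0.818, 0.002, -0.576]]
contact_force: [0.1, 1.8, -0.1]
width: 0.0596
```

>>> jog_arm(plan=[[[0, 0, 35], [4.98, -0.46, 0], 60], [[0, 0, 35], [4.98, -0.46, 0], 60], [[0, 0, 35], [4.98, -0.46, 0], 60], [[0, 0, 35], [4.98, -0.46, 0], 60], [[0, 0, 35], [4.98, -0.46, 0], 60]])

```text
time: 9.37
tcp_pos: [0.4137, 0.1907, 0.3051]
ee_rot: [[0.081, 0.996, -0.039], [0.867, -0.089, -0.491], [-0.493, 0.006, -0.87]]
contact_force: [0.9, 1.3, 0.7]
width: 0.0602
```

```bash
python3 pv.py 22;python3 g.py
```

```text
grip [0.4163 0.199  0.3254] tip [0.4161 0.1876 0.2543] kz [0.0029 0.1585 0.9874] f [ 0.358  -0.1065 -0.8273] q [-0.9583  0.3723  0.2212  1.7627  0.2666  1.3997 -0.9307] 0.05971086723594061
```

View pics/s22.png

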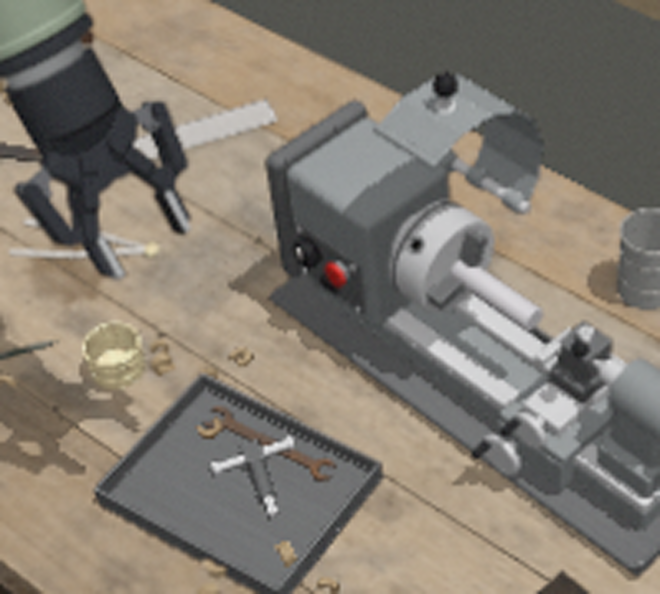

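View pics/t22.png

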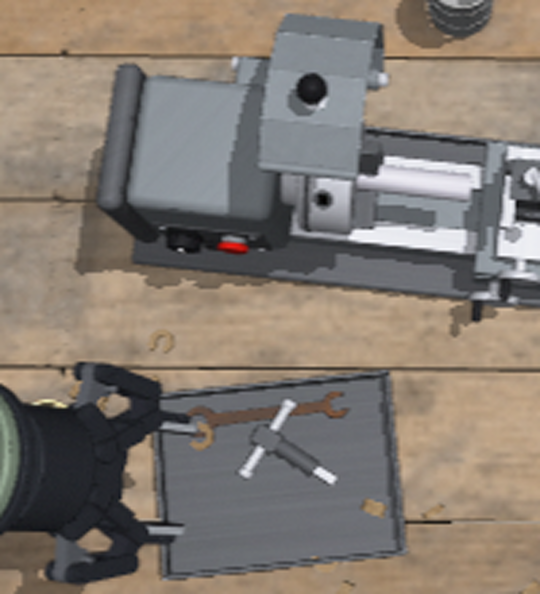

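```bash
cat > arc.py <<'E'
from h import *; from fk import *
H=np.array([.0742,.062,.1759])
def knob(th):  # world
    k0=np.array([-.099,.062,.193])-H
    v=Ro.from_rotvec([0,th,0]).as_matrix()@k0
    return O+LR@(H+v)
def Rt(tilt,sg):
    b=np.stack([-XH,YH,-ZH],1)  # x=-XH,y=YH,z=-Z
    if sg<0: b=np.stack([XH,-YH,-ZH],1)
    return Ro.from_rotvec(-np.radians(tilt)*YH).as_matrix()@b
def tcp(th,tilt,sg,d=.011):
    R=Rt(tilt,sg); return knob(th)+d*R[:,2],R
E
python3 - <<'E'
from arc import *
print(knob(1.163),knob(0)); s=bot.state();q=s['joint_pos']
for sg in(1,-1):
  for th,ti in((1.16,0),(.6,15),(0,10),(0,20),(0,30)):
    p,R=tcp(th,ti,sg)
    for j3 in(-.6,0,.4,.8):
      best=None
      for q0 in(q,q+[0,0,0,0,0,0,1.57],q-[0,0,0,0,0,0,1.5]):
        x,e,er=ik(p,R,q0,j3)
        if e<1e-3 and er<.01 and (best is None or abs(x-q).max()<abs(best-q).max()): best=x
      if best is not None:print(sg,th,ti,j3,best)
E
```

```text
[0.6851 0.106  0.3402] [0.5654 0.1171 0.1915]
1 1.16 0 -0.6 [ 0.0981  0.6201 -0.6     1.2466  0.3411  1.3742  0.9991]
1 1.16 0 0 [-0.2392  0.5665  0.      1.2697  0.      1.3054  1.2391]
1 1.16 0 0.4 [-0.4667  0.5952  0.4     1.285  -0.2282  1.3057  1.4091]
1 1.16 0 0.8 [-0.6637  0.6851  0.8     1.2973 -0.4834  1.3538  1.6002]
1 0.6 15 -0.6 [ 0.1151  0.3968 -0.6     1.7701  0.4677  0.8568  0.7782]
1 0.6 15 0 [-0.3374  0.3455 -0.      1.7934  0.1556  0.7698  1.0416]
1 0.6 15 0.4 [-0.6395  0.367   0.4     1.8087 -0.067   0.7485  1.2409]
1 0.6 15 0.8 [-0.9124  0.4485  0.8     1.8208 -0.3497  0.7678  1.4984]
1 0 10 -0.6 [ 0.1001  0.492  -0.6     1.8952  0.5389  0.7453  0.6712]
1 0 10 0 [-0.3478  0.4359  0.      1.9185  0.1255  0.6327  1.035 ]
1 0 10 0.4 [-0.6449  0.4668  0.4     1.9337 -0.1904  0.6187  1.3268]
1 0 10 0.8 [-0.9106  0.5709  0.8     1.9457 -0.5652  0.6783  1.6758]
1 0 20 -0.6 [ 0.0735  0.4397 -0.6     2.0309  0.8275  0.584   0.3655]
1 0 20 0 [-0.3959  0.387  -0.      2.0543  0.4047  0.4198  0.7349]
1 0 20 0.4 [-0.7059  0.4161  0.4     2.0693 -0.0202  0.3696  1.1339]
1 0 20 
[... 628 characters left out ...]
-1 0.6 15 0 [-0.3374  0.3455  0.      1.7934  0.1556  0.7698 -2.0999]
-1 0.6 15 0.4 [-0.6395  0.367   0.4     1.8087 -0.067   0.7485 -1.9007]
-1 0.6 15 0.8 [-0.9124  0.4485  0.8     1.8208 -0.3497  0.7678 -1.6432]
-1 0 10 -0.6 [ 0.1001  0.492  -0.6     1.8952  0.5389  0.7453 -2.4704]
-1 0 10 0 [-0.3478  0.4359  0.      1.9185  0.1255  0.6327 -2.1066]
-1 0 10 0.4 [-0.6449  0.4668  0.4     1.9337 -0.1904  0.6187 -1.8148]
-1 0 10 0.8 [-0.9106  0.5709  0.8     1.9457 -0.5652  0.6783 -1.4658]
-1 0 20 0 [-0.3959  0.387   0.      2.0543  0.4047  0.4198 -2.4067]
-1 0 20 0.4 [-0.7059  0.4161  0.4     2.0693 -0.0202  0.3696 -2.0077]
-1 0 20 0.8 [-0.9849  0.5164  0.8     2.0811 -0.5937  0.412  -1.4625]
```

>>> jog_arm(plan=[[[5, 0, 25], [5.8, -0.5, 0], 60], [[5, 0, 25], [5.8, -0.5, 0], 60], [[10, -4, 25], [5.8, -0.5, 0], 60], [[10, -4, 20], [5.8, -0.5, 0], 60], [[10, -4, 20], [5.8, -0.5, 0], 60]])

```text
time: 9.88
tcp_pos: [0.4543, 0.1786, 0.4202]
ee_rot: [[0.091, 0.996, 0.004], [0.996, -0.091, -0.006], [-0.006, 0.005, -1.0]]
contact_force: [0.2, 0.2, -1.1]
width: 0.0597
```

>>> jog_arm(plan=[[[15, -5, 0], [0, 0, 6.9], 60], [[15, -5, 0], [0, 0, 6.9], 60], [[15, -5, 0], [0, 0, 6.9], 60], [[15, -5, 0], [0, 0, 6.9], 60], [[15, -5, 0], [0, 0, 6.9], 60]])

```text
time: 10.3
tcp_pos: [0.5294, 0.1535, 0.418]
ee_rot: [[-0.494, 0.87, 0.008], [0.87, 0.494, -0.009], [-0.012, 0.002, -1.0]]
contact_force: [-0.3, 1.0, 0.2]
width: 0.06
```

>>> jog_arm(plan=[[[15, -5, 0], [0, 0, 6.9], 60], [[15, -5, 0], [0, 0, 6.9], 60], [[15, -5, 0], [0, 0, 6.9], 60], [[15, -5, 0], [0, 0, 6.9], 60], [[15, -5, 0], [0, 0, 6.9], 60]])

```text
time: 10.72
tcp_pos: [0.6044, 0.1286, 0.4179]
ee_rot: [[-0.899, 0.437, 0.012], [0.437, 0.899, -0.003], [-0.012, 0.002, -1.0]]
contact_force: [-0.4, -0.3, -0.3]
width: 0.0597
```

```bash
cat > k.py <<'E'
from arc import *
import sys
th,ti=float(sys.argv[1]),float(sys.argv[2])
s=bot.state();p,R=tcp(th,ti,1)
print(s['time'],s['tcp_pos'],'q',s['joint_pos'],'f',s['contact_force'],'w',s['width'])
print('shift to go',1e3*(p-s['tcp_pos']),'rot',np.degrees(Ro.from_matrix(R@s['ee_rot'].T).as_rotvec()))
E
python3 k.py 1.163 0
```

```text
10.7167 [0.6044 0.1286 0.4179] q [-0.4099  0.3814  0.1509  1.3565 -0.0508  1.3972  0.857 ] f [-0.4074 -0.2989 -0.3423] w 0.05965574905850469
shift to go [ 80.7463 -22.5609 -88.7612] rot [ 0.0461  0.6955 20.6166]
```

>>> jog_arm(plan=[[[20, -5.5, 0], [0, 0.3, 6.9], 60], [[20, -5.5, 0], [0, 0.3, 6.9], 60], [[20, -5.5, 0], [0, 0, 6.8], 60], [[20.5, -6, -10], [0, 0, 0], 60], [[0, 0, -25], [0, 0, 0], 60]])

```text
time: 11.13
tcp_pos: [0.6876, 0.1045, 0.384]
ee_rot: [[-0.995, 0.1, 0.006], [0.1, 0.995, -0.001], [-0.006, -0.001, -1.0]]
contact_force: [0.6, -0.4, 0.2]
width: 0.0599
```

```bash
python3 k.py 1.163 0; python3 look.py 30 >/dev/null
```

```text
11.1333 [0.6876 0.1045 0.384 ] q [-0.2887  0.5473  0.0919  1.1749 -0.0458  1.416   1.2673] f [ 0.5753 -0.4079  0.2105] w 0.05989821864861135
shift to go [ -2.4892   1.4776 -54.7919] rot [0.0763 0.336  0.4352]
```

View pics/c30.png

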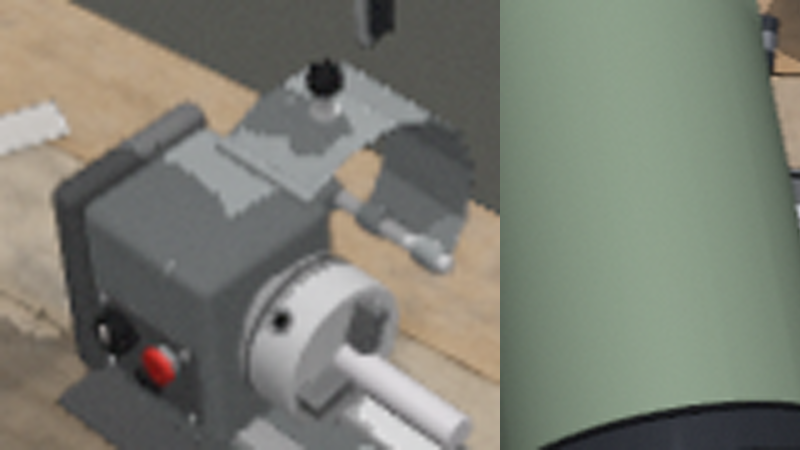

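>>> jog_arm(plan=[[[-2.5, 1.5, -12], [0, 0, 0], 60], [[0, 0, -12], [0, 0, 0], 60], [[0, 0, -8], [0, 0, 0], 60]])

```text
time: 11.48
tcp_pos: [0.6813, 0.1083, 0.3512]
ee_rot: [[-0.995, 0.098, 0.002], [0.098, 0.995, -0.001], [-0.002, -0.001, -1.0]]
contact_force: [-0.1, -1.1, -0.1]
width: 0.0598
```

```bash
cat > sv.py <<'E'
from h import *
import sys
a=bot.camera('scene')
cv2.imwrite(f"pics/v{sys.argv[1]}.png",cv2.resize(a[100:230,240:370,::-1],None,fx=4.6,fy=4.6,interpolation=cv2.INTER_CUBIC))
E
python3 sv.py 31; python3 k.py 1.163 0
```

```text
11.5333 [0.6811 0.1081 0.3497] q [-0.2941  0.5517  0.0864  1.2502 -0.0449  1.3413  1.262 ] f [-0.39   -0.2636 -2.1468] w 0.05989160366668128
shift to go [  4.0547  -2.1058 -20.5327] rot [0.0802 0.0367 0.3461]
```

View pics/v31.png

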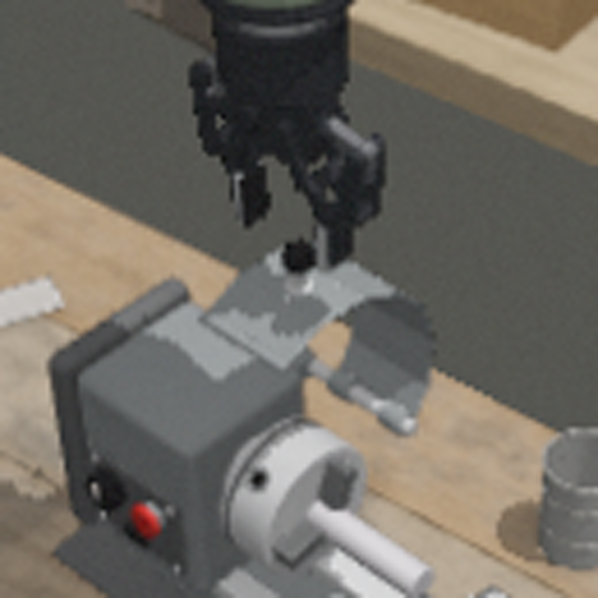

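>>> jog_arm(plan=[[[2, -1, -8], [0, 0, 0], 55], [[2, -1, -8], [0, 0, 0], 45], [[0, 0, -3], [0, 0, 0], 35], [[0, 0, 0], [0, 0, 0], 28], [[0, 0, 0], [0, 0, 0], 26]], squeeze=20)

```text
time: 11.95
tcp_pos: [0.686, 0.1056, 0.3317]
ee_rot: [[-0.995, 0.099, 0.002], [0.099, 0.995, -0.001], [-0.002, -0.001, -1.0]]
contact_force: [0.4, -0.6, -0.5]
width: 0.0256
```

>>> jog_arm(plan=[[[0, 0, 0], [0, 0, 0], 23], [[0, 0, 0], [0, 0, 0], 20], [[0, 0, 0], [0, 0, 0], 18]])

```text
time: 12.2
tcp_pos: [0.6861, 0.1064, 0.3321]
ee_rot: [[-0.995, 0.098, 0.003], [0.098, 0.995, -0.0], [-0.003, 0.0, -1.0]]
contact_force: [0.8, 4.7, 1.4]
width: 0.0204
```

```bash
python3 sv.py 32; python3 k.py 1.163 0
```

```text
12.25 [0.6861 0.1065 0.3321] q [-0.2887  0.5675  0.0845  1.2666 -0.0461  1.3063  1.2668] f [0.7075 5.0855 2.4939] w 0.01997588059836334
shift to go [-0.9616 -0.4555 -2.8946] rot [0.011  0.1794 0.3467]
```

View pics/v32.png

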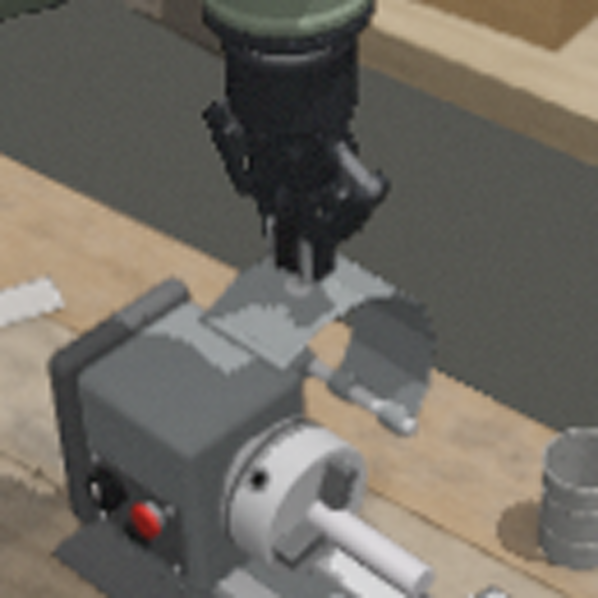

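Run:
```python
from arc import *
n=20
p0=None
for i in range(n+1):
    th=1.163*(1-i/n); p,_=tcp(th,20*i/n,1,.0081)
    if p0 is not None: print(i,round(th,3),np.round(1e3*(p-p0),1), np.round(1e3*p,1))
    p0=p
```

```text
1 1.105 [-9.4  0.9 -3.4] [675.8 106.9 328.7]
2 1.047 [-9.2  0.8 -3.9] [666.6 107.7 324.8]
3 0.989 [-8.9  0.8 -4.4] [657.7 108.6 320.4]
4 0.93 [-8.6  0.8 -5. ] [649.1 109.4 315.4]
5 0.872 [-8.3  0.8 -5.5] [640.7 110.1 310. ]
6 0.814 [-8.   0.7 -5.9] [632.7 110.9 304. ]
7 0.756 [-7.6  0.7 -6.4] [625.1 111.6 297.6]
8 0.698 [-7.3  0.7 -6.8] [617.8 112.3 290.8]
9 0.64 [-6.9  0.6 -7.3] [611.  112.9 283.5]
10 0.582 [-6.4  0.6 -7.7] [604.5 113.5 275.8]
11 0.523 [-6.   0.6 -8. ] [598.6 114.  267.8]
12 0.465 [-5.5  0.5 -8.4] [593.1 114.5 259.5]
13 0.407 [-5.   0.5 -8.7] [588.1 115.  250.8]
14 0.349 [-4.5  0.4 -9. ] [583.6 115.4 241.8]
15 0.291 [-4.   0.4 -9.2] [579.7 115.8 232.6]
16 0.233 [-3.4  0.3 -9.4] [576.2 116.1 223.2]
17 0.174 [-2.9  0.3 -9.6] [573.4 116.4 213.6]
18 0.116 [-2.3  0.2 -9.8] [571.1 116.6 203.8]
19 0.058 [-1.7  0.2 -9.9] [569.4 116.8 193.9]
20 0.0 [ -1.1   0.1 -10. ] [568.2 116.9 183.9]
```

>>> jog_arm(plan=[[[-9.4, 0.9, -3.4], [-0.09, -1, 0], 18], [[-9.2, 0.8, -3.9], [-0.09, -1, 0], 18], [[-8.9, 0.8, -4.4], [-0.09, -1, 0], 18]], squeeze=35)

```text
time: 12.5
tcp_pos: [0.6587, 0.1092, 0.3192]
ee_rot: [[-0.994, 0.098, 0.057], [0.098, 0.995, -0.005], [-0.057, 0.001, -0.998]]
contact_force: [7.7, 9.0, -6.6]
width: 0.0197
```

```bash
python3 sv.py 33; python3 k.py .989 3
```

```text
12.55 [0.6568 0.1094 0.3188] q [-0.3178  0.4908  0.084   1.4281 -0.0229  1.1709  1.2365] f [  5.6757   5.7644 -10.0961] w 0.01932185951214027
shift to go [ 1.1631 -0.889  -1.2963] rot [-0.0075  0.2378  0.3126]
```

View pics/v33.png

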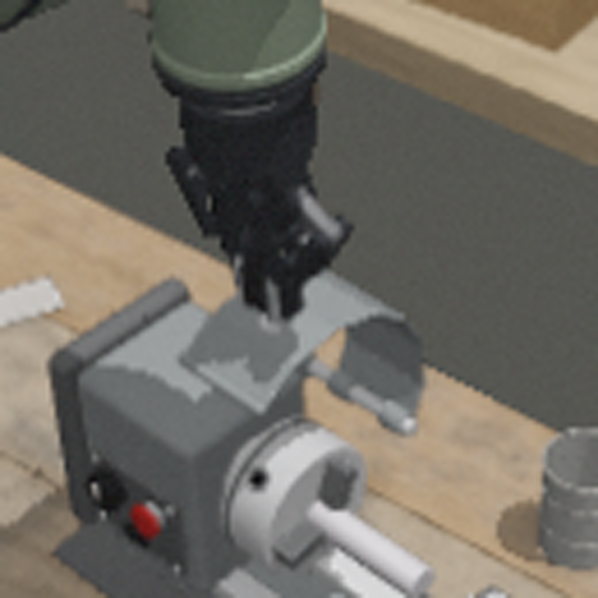

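>>> jog_arm(plan=[[[-8.6, 1.4, -6], [-0.09, -1, 0], 18], [[-8.3, 1.2, -6.2], [-0.09, -1, 0], 18], [[-8, 0.7, -5.9], [-0.09, -1, 0], 18], [[-7.6, 0.7, -6.4], [-0.09, -1, 0], 18], [[-7.3, 0.7, -6.8], [-0.09, -1, 0], 18]])

```text
time: 12.97
tcp_pos: [0.6188, 0.1133, 0.2891]
ee_rot: [[-0.985, 0.099, 0.144], [0.098, 0.995, -0.013], [-0.145, 0.001, -0.989]]
contact_force: [1.1, 3.6, 2.7]
width: 0.0191
```

>>> jog_arm(plan=[[[-6.9, 0.6, -7.3], [-0.09, -1, 0], 18], [[-6.4, 0.6, -7.7], [-0.09, -1, 0], 18], [[-6, 0.6, -8], [-0.09, -1, 0], 18], [[-5.5, 0.5, -8.4], [-0.09, -1, 0], 18], [[-5, 0.5, -8.7], [-0.09, -1, 0], 18]])

```text
time: 13.38
tcp_pos: [0.5893, 0.1164, 0.2491]
ee_rot: [[-0.968, 0.098, 0.23], [0.096, 0.995, -0.02], [-0.231, 0.003, -0.973]]
contact_force: [4.2, 4.9, -1.0]
width: 0.0196
```

```bash
python3 sv.py 34; python3 k.py .407 13
```

```text
13.4333 [0.5875 0.1164 0.2472] q [-0.4273  0.3592  0.1022  1.854   0.0899  0.7207  1.0759] f [ 1.5426  6.2938 -5.0064] w 0.019206075926477047
shift to go [ 1.2611 -1.4919  0.7715] rot [-0.0683  0.2864  0.3163]
```

View pics/v34.png

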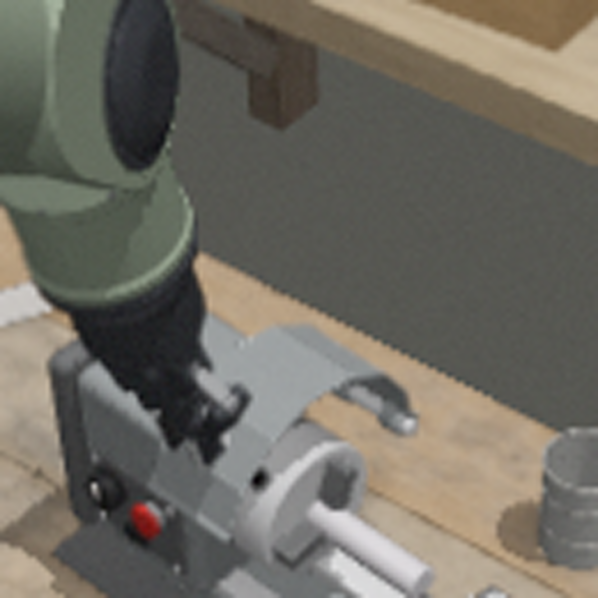

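Going well; continue, no further tilt beyond about 18°.

>>> jog_arm(plan=[[[-4.5, 0.4, -9], [-0.09, -1, 0], 18], [[-4, 0.4, -9.2], [-0.09, -1, 0], 18], [[-3.4, 0.3, -9.4], [-0.09, -1, 0], 18], [[-2.9, 0.3, -9.6], [-0.09, -1, 0], 18]])

```text
time: 13.77
tcp_pos: [0.5741, 0.1179, 0.2116]
ee_rot: [[-0.95, 0.098, 0.297], [0.095, 0.995, -0.026], [-0.298, 0.003, -0.955]]
contact_force: [-0.1, 4.9, 1.7]
width: 0.0196
```

>>> jog_arm(plan=[[[-2.3, 0.2, -9.8], [-0.09, -1, 0], 18], [[-1.7, 0.2, -7], [0, 0, 0], 18], [[-0.8, 0, -3], [0, 0, 0], 18], [[0, 0, 0], [0, 0, 0], 18]])

```text
time: 14.1
tcp_pos: [0.5692, 0.1183, 0.1913]
ee_rot: [[-0.945, 0.098, 0.311], [0.093, 0.995, -0.028], [-0.313, 0.002, -0.95]]
contact_force: [0.1, 7.2, -2.5]
width: 0.0194
```

```bash
python3 sv.py 35; python3 k.py 0 18
```

```text
14.15 [0.5693 0.1183 0.1915] q [-0.5108  0.383   0.1551  2.0256  0.1883  0.4587  0.9401] f [ 0.8386  6.5804 -2.4073] w 0.019543885315735615
shift to go [ -0.4239  -1.5337 -10.441 ] rot [-0.1237  0.2356  0.3075]
```

View pics/v35.png

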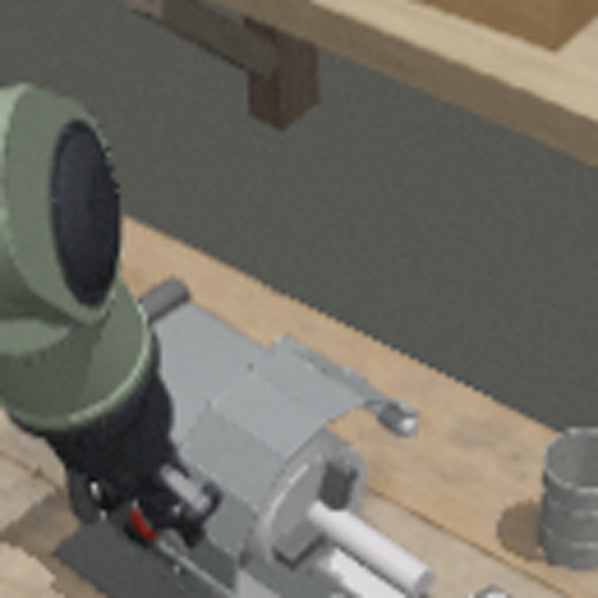

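>>> jog_arm(plan=[[[-0.3, 0, -2.5], [0, 0, 0], 18], [[-0.3, 0, -2.5], [0, 0, 0], 18], [[0, 0, 0], [0, 0, 0], 18]])

```text
time: 14.4
tcp_pos: [0.5686, 0.1184, 0.1865]
ee_rot: [[-0.945, 0.097, 0.311], [0.093, 0.995, -0.028], [-0.313, 0.003, -0.95]]
contact_force: [-0.6, 6.8, -2.6]
width: 0.0195
```

>>> jog_arm(plan=[[[-0.2, 0, -2], [0, 0, 0], 18], [[-0.2, 0, -2], [0, 0, 0], 18], [[0, 0, 0], [0, 0, 0], 18]])

```text
time: 14.65
tcp_pos: [0.568, 0.1185, 0.1824]
ee_rot: [[-0.945, 0.098, 0.311], [0.093, 0.995, -0.028], [-0.312, 0.003, -0.95]]
contact_force: [-2.1, 7.9, -2.7]
width: 0.0194
```

>>> jog_arm(plan=[[[-0.2, 0, -2], [0, 0, 0], 18], [[-0.1, 0, -2], [0, 0, 0], 18], [[0, 0, 0], [0, 0, 0], 18]])

```text
time: 14.9
tcp_pos: [0.5675, 0.1185, 0.1783]
ee_rot: [[-0.945, 0.097, 0.311], [0.093, 0.995, -0.028], [-0.312, 0.002, -0.95]]
contact_force: [-3.2, 9.4, -2.6]
width: 0.0196
```

>>> jog_arm(plan=[[[-0.1, 0, -2], [0, 0, 0], 18], [[0, 0, -2], [0, 0, 0], 18], [[0, 0, 0], [0, 0, 0], 18]])

```text
time: 15.15
tcp_pos: [0.5676, 0.1186, 0.1751]
ee_rot: [[-0.945, 0.098, 0.312], [0.094, 0.995, -0.028], [-0.313, 0.003, -0.95]]
contact_force: [-11.9, 6.7, 11.6]
width: 0.0195
```

```bash
python3 sv.py 36; python3 k.py 0 18
```

```text
15.2 [0.5676 0.1186 0.1751] q [-0.5149  0.4075  0.1595  2.0439  0.1939  0.4163  0.9287] f [-11.662   7.239  12.031] w 0.019177042410741807
shift to go [ 1.2159 -1.7761  5.9155] rot [-0.1519  0.2417  0.3016]
```

View pics/v36.png

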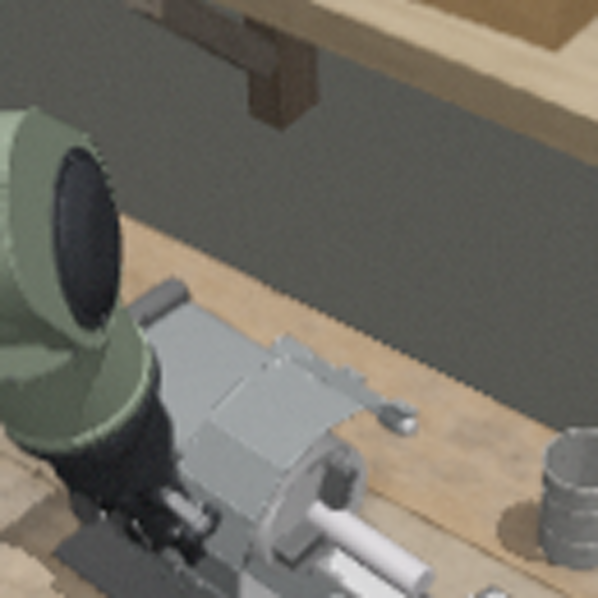

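>>> jog_arm(plan=[[[-1.5, 0, -1.5], [0, 0, 0], 18], [[0, 0, 0], [0, 0, 0], 18]])

```text
time: 15.37
tcp_pos: [0.5676, 0.1186, 0.1749]
ee_rot: [[-0.944, 0.098, 0.315], [0.094, 0.995, -0.027], [-0.316, 0.004, -0.949]]
contact_force: [-7.4, 5.3, 22.4]
width: 0.0192
```

>>> jog_arm(plan=[[[-0.5, 0, -1.5], [0, 0, 0], 18], [[0, 0, 0], [0, 0, 0], 18]])

```text
time: 15.53
tcp_pos: [0.5669, 0.1187, 0.1732]
ee_rot: [[-0.944, 0.098, 0.314], [0.094, 0.995, -0.027], [-0.316, 0.004, -0.949]]
contact_force: [-7.3, 6.5, 17.1]
width: 0.0188
```

>>> jog_arm(plan=[[[0, 0, 1.5], [0, 0, 0], 20], [[0, 0, 0], [0, 0, 0], 26], [[0, 0, 0], [0, 0, 0], 40], [[0, 0, 0], [0, 0, 0], 50], [[0, 0, 0], [0, 0, 0], 50]])

```text
time: 15.95
tcp_pos: [0.5659, 0.1171, 0.173]
ee_rot: [[-0.945, 0.099, 0.311], [0.095, 0.995, -0.03], [-0.312, 0.002, -0.95]]
contact_force: [-0.9, 0.1, -0.1]
width: 0.0502
```

>>> jog_arm(plan=[[[-5, 0, 12], [0, 0, 0], 50], [[-8, 0, 20], [0, 0, 0], 50], [[-10, 0, 25], [0, 0, 0], 50], [[-20, 5, 25], [0, 0, 0], 50], [[-25, 10, 25], [0, 0, 0], 50]])

```text
time: 16.37
tcp_pos: [0.4976, 0.1311, 0.2808]
ee_rot: [[-0.945, 0.102, 0.311], [0.097, 0.995, -0.031], [-0.312, 0.001, -0.95]]
contact_force: [-0.4, 0.2, 0.4]
width: 0.0503
```

>>> jog_arm(plan=[[[-30, 20, 10], [0, 0, 0], 50], [[-30, 25, 10], [0, 0, 0], 50], [[-20, 30, 0], [0, 0, 0], 50], [[-10, 35, 0], [0, 0, 0], 50], [[-5, 35, 0], [0, 0, 0], 50]])

```text
time: 16.78
tcp_pos: [0.4014, 0.2787, 0.3008]
ee_rot: [[-0.945, 0.099, 0.312], [0.095, 0.995, -0.028], [-0.313, 0.003, -0.95]]
contact_force: [1.6, 0.6, 0.6]
width: 0.0498
```

```bash
python3 pv.py 40; python3 k.py 0 18
```

```text
16.8833 [0.4015 0.2824 0.3   ] q [-0.9181  0.121   0.0054  2.0419  0.3607  0.8348  0.3399] f [ 0.7585 -0.8477  0.4403] w 0.049866487243032734
shift to go [ 167.3466 -165.6047 -119.0029] rot [-0.1759  0.2275  0.0392]
```

View pics/s40.png

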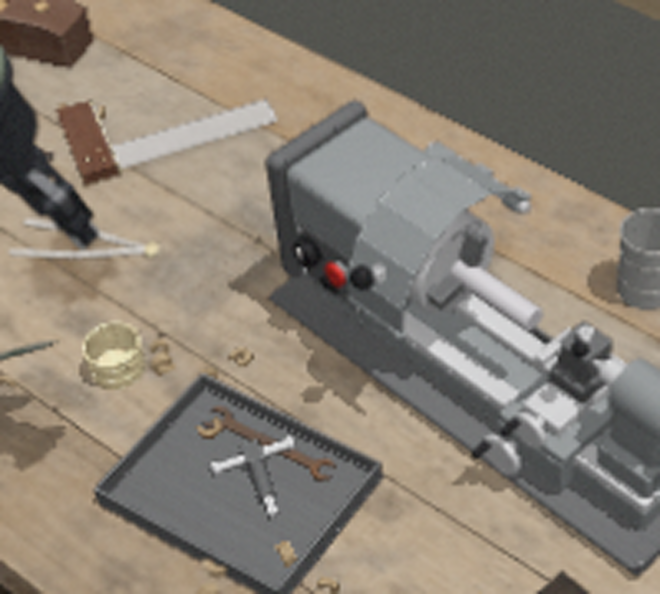

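View pics/t40.png

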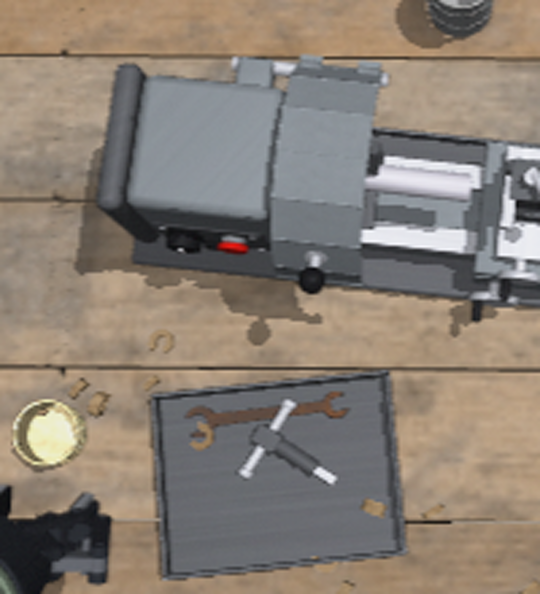

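Run:
```python
from arc import *
a=bot.camera('scene');b=bot.camera('top')
def dark(im,x0,x1,y0,y1):
    m=(im[y0:y1,x0:x1].max(2)<45).astype(np.uint8)
    n,l,st,c=cv2.connectedComponentsWithStats(m); i=1+np.argmax(st[1:,4]); return c[i]+[x0,y0],st[i]
p,sa=dark(a,273,286,207,221); q,sb=dark(b,259,272,246,262)
print(p,sa,q,sb)
P,e=tri(q,p);print(P,e,'lathe',LR.T@(P-O))
h=O+LR@H
for th in(0,.03,.06,.1): print(th,knob(th),proj('scene',knob(th)),proj('top',knob(th)))
```

```text
[278.7391 214.5652] [ 3  5  7  6 23] [264.7808 253.1781] [ 1  3 11 10 73]
[0.5727 0.1195 0.1857] 0.0031419392708709696 lathe [-0.092   0.065   0.1872]
0 [0.5654 0.1171 0.1915] [278.1046 214.9196] [265.0492 256.6804]
0.03 [0.566  0.1171 0.1967] [278.1135 213.5891] [264.8553 256.0534]
0.06 [0.5668 0.117  0.2019] [278.1615 212.2274] [264.669  255.3499]
0.1 [0.568  0.1169 0.2087] [278.287  210.3656] [264.4328 254.2922]
```

>>> jog_arm(plan=[[[28, -28, 0], [0, 0, 0], 0], [[28, -28, 0], [0, 0, 0], 0], [[28, -28, 0], [0, 0, 0], 0], [[28, -27, 0], [0, 0, 0], 0], [[28, -27, 0], [0, 0, 0], 0]])

```text
time: 17.4
tcp_pos: [0.544, 0.1361, 0.3003]
ee_rot: [[-0.945, 0.101, 0.312], [0.096, 0.995, -0.03], [-0.313, 0.002, -0.95]]
contact_force: [0.3, 1.5, 0.5]
width: 0.0002
```

>>> jog_arm(plan=[[[27, -26, -5], [0, 0, 0], 0], [[0, 0, -30], [0, 0, 0], 0], [[0, 0, -30], [0, 0, 0], 0], [[0, 0, -10], [0, 0, 0], 0], [[0, 0, 0], [0, 0, 0], 0]])

```text
time: 17.82
tcp_pos: [0.5687, 0.112, 0.2229]
ee_rot: [[-0.946, 0.1, 0.307], [0.095, 0.995, -0.031], [-0.309, -0.0, -0.951]]
contact_force: [-0.1, 0.0, 0.4]
width: -0.0
```

```bash
python3 k.py 0 18; python3 sv.py 41
```

```text
17.8167 [0.5687 0.112  0.2229] q [-0.5094  0.3342  0.1645  1.9963  0.1659  0.539   0.9783] f [-0.1289  0.0414  0.3592] w -4.805421084717008e-05
shift to go [  0.1644   4.8262 -41.86  ] rot [ 0.0281 -0.      0.4551]
```

View pics/v41.png

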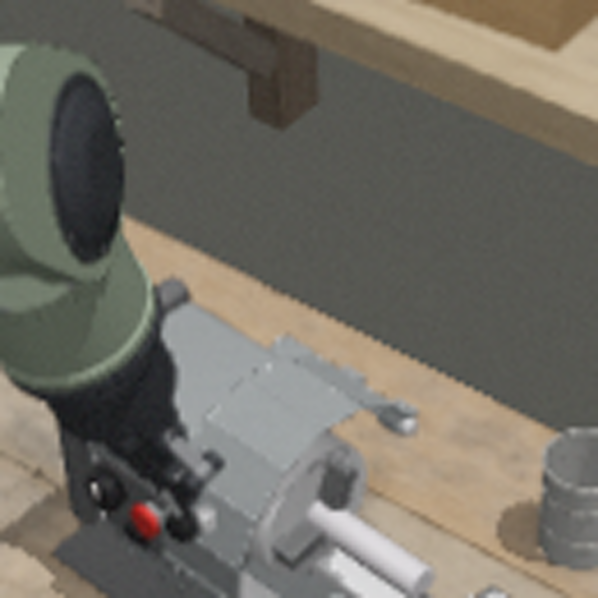

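>>> jog_arm(plan=[[[0, 6, -8], [0, 0, 0], 0], [[0, 0, -6], [0, 0, 0], 0], [[0, 0, -2], [0, 0, 0], 0], [[0, 0, 0], [0, 0, 0], 0]])

```text
time: 18.2
tcp_pos: [0.5697, 0.1197, 0.209]
ee_rot: [[-0.945, 0.098, 0.311], [0.094, 0.995, -0.029], [-0.312, 0.002, -0.95]]
contact_force: [-0.7, -0.2, 0.2]
width: -0.0001
```

>>> jog_arm(plan=[[[0, 0, -1.5], [0, 0, 0], 0], [[0, 0, -1.5], [0, 0, 0], 0], [[0, 0, 0], [0, 0, 0], 0]])

```text
time: 18.45
tcp_pos: [0.5698, 0.1194, 0.206]
ee_rot: [[-0.945, 0.099, 0.311], [0.095, 0.995, -0.029], [-0.312, 0.002, -0.95]]
contact_force: [0.1, 0.0, -0.3]
width: -0.0002
```

>>> jog_arm(plan=[[[0, 0, -1.5], [0, 0, 0], 0], [[0, 0, -1.5], [0, 0, 0], 0], [[0, 0, 0], [0, 0, 0], 0]])

```text
time: 18.7
tcp_pos: [0.5701, 0.1194, 0.2034]
ee_rot: [[-0.945, 0.099, 0.312], [0.095, 0.995, -0.029], [-0.313, 0.002, -0.95]]
contact_force: [-5.7, -0.5, 12.3]
width: 0.0
```

>>> jog_arm(plan=[[[0, 0, 15], [0, 0, 0], 0], [[-8, 0, 25], [0, 0, 0], 0], [[-15, 0, 30], [0, 0, 0], 0], [[-25, 15, 25], [0, 0, 0], 0], [[-30, 25, 10], [0, 0, 0], 0]])

```text
time: 19.12
tcp_pos: [0.4927, 0.1577, 0.3111]
ee_rot: [[-0.944, 0.104, 0.314], [0.1, 0.995, -0.029], [-0.316, 0.004, -0.949]]
contact_force: [0.4, 1.4, -0.1]
width: -0.0003
```

>>> jog_arm(plan=[[[-30, 30, 0], [0, 0, 0], 0], [[-25, 30, 0], [0, 0, 0], 0], [[-10, 30, 0], [0, 0, 0], 0], [[0, 0, 0], [0, 0, 0], 0], [[0, 0, 0], [0, 0, 0], 0]])

```text
time: 19.53
tcp_pos: [0.4267, 0.2504, 0.308]
ee_rot: [[-0.945, 0.096, 0.311], [0.092, 0.995, -0.028], [-0.312, 0.002, -0.95]]
contact_force: [0.8, -0.9, 0.3]
width: 0.0002
```

```bash
python3 pv.py 42
python3 - <<'E'
from h import *
s=bot.state();print(s['time'],s['tcp_pos'],s['contact_force'],abs(s['qvel']).max())
c=np.array([.4232,.1594]);t=np.radians(6.2);P=plane('top',(266/2.7+150,438/2.7+150),.02)[:2]
print(P,np.array([[np.cos(t),np.sin(t)],[-np.sin(t),np.cos(t)]])@(P-c))
E
```

```text
19.6333 [0.4276 0.2483 0.3079] [-0.1476 -0.0841 -0.8044] 0.01663338299037038
[0.4541 0.1705] [0.0319 0.0077]
```

View pics/s42.png

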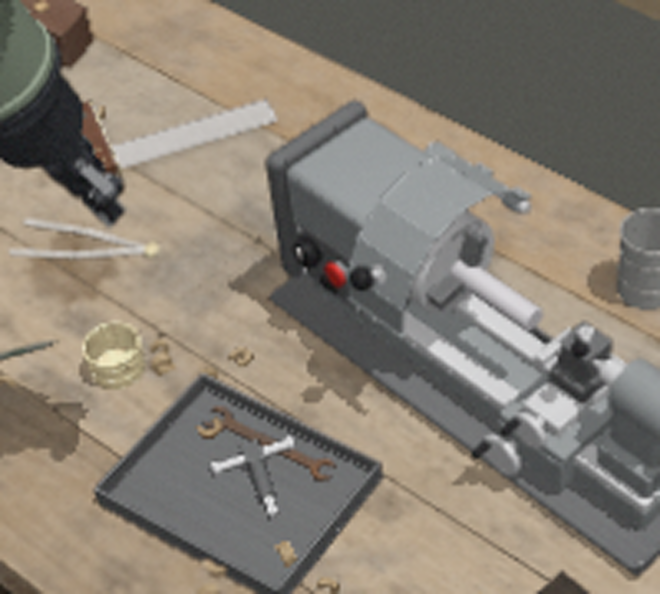

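Guard closed with the knob at (360, 277); the key lies still in the tray with its head at about (258, 455); the tin is in place and the arm is clear.

```bash
python3 -c "
from cell import bot
print(bot.close_job())"
```

```text
the job is handed in; nothing more can be done
None
```

The key is out of the chuck and lying in the tool tray, the guard is closed, and I handed the job in at about 19.6 s. No verdict is reported, so success rests on the checks below.

- **Key:** I drew it straight out, set its tip on the tray floor and then let go, so it tipped over onto its side. It now lies partly on the spanner, with the middle of its head at about x = +32, y = +8 mm in the tray frame. It was in the same place in every picture after that.
- **Guard:** I swung it down by the knob until it hit the stop. As a check I pressed on top of the knob. It met firm resistance of 12 N at 0.2035–0.206 m, against 0.204 m expected for a closed guard.
- **Disagreement:** The cameras put the closed knob about 5 mm lower and 7 mm further back than calculated. I put this down to error in my estimate of the lathe's position, since the key also measured low, and I trusted the press check.
- **Bystanders:** The brass tin stands where it was in the last pictures. I never moved near the oil can, but the last views did not show it, so I did not check its position again.
- **Approach to the key:** My first approach ran close to a wrist joint limit and turned less than I asked, so I tilted the tool about 20° to one side and gripped from there.

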